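Comb the chopsticks into their travel case and lock it

TASK

Pack the camper's chopsticks for the road: lay the ones left on the counter in the open case, then comb all of them with the toothed scraper into one flat row, side by side and parallel along the case's front wall (the one nearest the robot). Shut the lid over them, turn its slotted lock a quarter turn clockwise with the putty knife until it stops, and have scraper and knife back upright in the slots of their blocks. Leave everything else on the counter where it is.

Things in the scene. Friction and masses are not known exactly. Their poses are not given: they have to be found in the camera images.
- case: Open dark-wood case fixed to the counter, outer 250 (x) x 225 (y) x 45 high; walls 10 thick, floor 5 thick, so the inside is 230 x 205 and 40 deep. Origin: centre of its underside, z up; -x is its front wall (towards the robot), -y the lid's hinge side.
- lid (a joint): Lid angle, rad: 0 shut, 1.8 wide open (starts open, leaning back past upright beyond the case's -y side). A board 250 x 232 x 8, 0.3 kg, on a soft-close hinge (0.25 N m s/rad): above about 1.2 it stays where it is, below about 1.1 it sinks shut by itself in 1 to 2 s. Shut, its underside is 45 above the counter.
- lid_rib (a point): Middle of the lower edge of the retaining rib under the lid: 6 thick, 150 long (case's y), 35 high. With the lid shut it stands in the case 37 mm forward of the case's centre, its edge 10 above the case's underside: it fences off the front 75 mm of the inside for the row and lands on any stick lying farther back.
- lid_hinge (a point): Middle of the lid's hinge line, on top of the case's -y wall; the hinge runs along the case's x.
- lid_edge (a point): Middle of the lid's free edge, on its outer face; 232 mm from the hinge line.
- lid_pull (a point): Centre of the lid's pull: a steel ridge on the outer face near the free edge, 50 (along the case's x) x 12 thick x 24 high; can be pinched across its thickness to lift the shut lid.
- cam (a joint): Angle of the slotted lock in the lid, rad: 0 to 0.2 unlocked (as at the start), 1.571 is the stop (locked, seated). Grows clockwise seen from above with the lid shut. Stiff to turn (friction about 0.05 N m), stays where it is left.
- cam_slot (a point): Centre of the slot's floor in the lock, a brass disc 38 across that stands 14 proud of the lid; the straight slot is 5.4 wide, 9 deep, 38 long, open at its ends. The point's z is the lock's axis (out of the lid), its x runs along the slot and turns with the lock; at cam = 0 the slot is parallel to the case's x. Lid shut: slot floor 58 above the counter.
- rake: Toothed scraper, the rake: steel plate 170 wide (x) x 5 thick (y), 8 teeth 14 long, 13.5 wide, 9 apart along its lower edge; on top a wooden handle 120 (x) x 20 thick (y) x 34 high, its middle 84 above the teeth's ends. 101 high, 0.18 kg. Origin: middle of the teeth's ends, z up the handle. Stands upright in its block.
- rake_rest (a point): Floor of the slot in the scraper's wooden block (200 x 50 x 50 high; slot 178 x 10 wide, 40 deep, its floor 10 above the counter), in the middle. Its x runs along the slot. The scraper's origin is here when it is home. Either way round will do.
- knife: Stiff putty knife: steel blade 28 wide (its x) x 3 thick (y) x 48 long, then a handle 26 (x) x 16 thick (y), from 48 to 130 above the blade's end; handle middle 95 above it. 0.09 kg. Origin: middle of the blade's end, z up the handle. Stands upright, blade down, in its block.
- knife_rest (a point): Floor of the slot in the knife's small wooden block (75 x 60 x 50 high; slot 36 x 8 wide, 36 deep, its floor 14 above the counter), in the middle. Its x runs along the slot. The knife's origin is here when it is home. Either way round will do.
- stick1: Square beech chopstick, 170 long, 10 x 10 mm section, 14 g; does not roll. Origin: middle of its underside; x runs along it (either way round), z up when it lies as at the start. Starts askew in the case. None if absent from this run.
- stick2: Square beech chopstick, 170 long, 10 x 10 mm section, 14 g; does not roll. Origin: middle of its underside; x runs along it (either way round), z up when it lies as at the start. Starts askew in the case. None if absent from this run.
- stick3: Square beech chopstick, 170 long, 10 x 10 mm section, 14 g; does not roll. Origin: middle of its underside; x runs along it (either way round), z up when it lies as at the start. Starts askew in the case. None if absent from this run.
- stick4: Square beech chopstick, 170 long, 10 x 10 mm section, 14 g; does not roll. Origin: middle of its underside; x runs along it (either way round), z up when it lies as at the start. Starts on the counter to the left of the case. None if absent from this run.
- stick5: Square beech chopstick, 170 long, 10 x 10 mm section, 14 g; does not roll. Origin: middle of its underside; x runs along it (either way round), z up when it lies as at the start. Starts on the counter to the left of the case. None if absent from this run.
- stick6: Square beech chopstick, 170 long, 10 x 10 mm section, 14 g; does not roll. Origin: middle of its underside; x runs along it (either way round), z up when it lies as at the start. Starts on the counter to the left of the case. None if absent from this run.
- mug: White mug, 80 across, 90 high. Origin: centre of its underside. Leave alone.
- sponge: Yellow sponge, 60 x 95 x 30 high. Origin: centre of its underside. Leave alone.
- soap: Amber soap bottle, 62 across, 170 high. Origin: centre of its underside. Leave alone.
- can: Food can, 72 across, 105 high. Origin: centre of its underside. Leave alone.
- jar: Glass jar, 72 across, 95 high. Origin: centre of its underside. Leave alone.
- shaker: Steel salt shaker, 42 across, 80 high. Origin: centre of its underside. Leave alone.

How it is judged:
On the way, in this order (a step that is already met when the one before it is completed fails the run):
1. all the chopsticks lie flat in one layer, parallel to the case's front wall and gathered along it, with the toothed scraper still standing in the case (angle between the x axis of each of stick1, stick2, stick3, stick4, stick5, stick6 and the y axis of case, either way round below 0.13 rad and x of stick1 in the frame of case between -0.125 and -0.043 m and y of stick1 in the frame of case between -0.035 and 0.035 m and z of stick1 in the frame of case between 0 and 0.012 m and x of stick2 in the frame of case between -0.125 and -0.043 m and y of stick2 in the frame of case between -0.035 and 0.035 m and z of stick2 in the frame of case between 0 and 0.012 m and x of stick3 in the frame of case between -0.125 and -0.043 m and y of stick3 in the frame of case between -0.035 and 0.035 m and z of stick3 in the frame of case between 0 and 0.012 m and x of stick4 in the frame of case between -0.125 and -0.043 m and y of stick4 in the frame of case between -0.035 and 0.035 m and z of stick4 in the frame of case between 0 and 0.012 m and x of stick5 in the frame of case between -0.125 and -0.043 m and y of stick5 in the frame of case between -0.035 and 0.035 m and z of stick5 in the frame of case between 0 and 0.012 m and x of stick6 in the frame of case between -0.125 and -0.043 m and y of stick6 in the frame of case between -0.035 and 0.035 m and z of stick6 in the frame of case between 0 and 0.012 m and z of rake in the frame of case below 0.025 m and x of rake in the frame of case between -0.115 and 0.115 m and y of rake in the frame of case between -0.06 and 0.06 m), for 0.2 s.
2. the lid is shut over the row (value of joint lid below 0.03 rad and angle between the x axis of each of stick1, stick2, stick3, stick4, stick5, stick6 and the y axis of case, either way round below 0.21 rad and x of stick1 in the frame of case between -0.125 and -0.043 m and y of stick1 in the frame of case between -0.035 and 0.035 m and z of stick1 in the frame of case between 0 and 0.012 m and x of stick2 in the frame of case between -0.125 and -0.043 m and y of stick2 in the frame of case between -0.035 and 0.035 m and z of stick2 in the frame of case between 0 and 0.012 m and x of stick3 in the frame of case between -0.125 and -0.043 m and y of stick3 in the frame of case between -0.035 and 0.035 m and z of stick3 in the frame of case between 0 and 0.012 m and x of stick4 in the frame of case between -0.125 and -0.043 m and y of stick4 in the frame of case between -0.035 and 0.035 m and z of stick4 in the frame of case between 0 and 0.012 m and x of stick5 in the frame of case between -0.125 and -0.043 m and y of stick5 in the frame of case between -0.035 and 0.035 m and z of stick5 in the frame of case between 0 and 0.012 m and x of stick6 in the frame of case between -0.125 and -0.043 m and y of stick6 in the frame of case between -0.035 and 0.035 m and z of stick6 in the frame of case between 0 and 0.012 m), for 0.2 s.
3. with the lid shut, the lock is turned clockwise to its stop with the knife's blade in its slot (value of joint lid below 0.03 rad and value of joint cam above 1.42 rad and distance between knife and cam_slot below 0.015 m), for 0.1 s.
At the end, for the whole second after the job is handed in: Every chopstick in the case in one layer, within 0.21 rad of the front wall's line, middle at most 72 mm from that wall and 35 mm off the centre line; lid shut (below 0.03 rad), lock at its stop (above 1.42 rad); scraper and knife upright in their slots (within 20 mm of home); all at rest (all of step 2 and value of joint cam above 1.42 rad and distance between rake and rake_rest below 0.02 m and angle between each of rake, knife's own z axis and vertical below 0.25 rad and distance between knife and knife_rest below 0.02 m and linear speed of each of stick1, stick2, stick3, stick4, stick5, stick6, rake, knife below 0.02 m/s); the robot touches nothing.
It fails at once if something else on the counter (mug, sponge, soap bottle, can, jar, shaker) is pushed more than 30 mm aside (distance of any of mug, sponge, soap, can, jar, shaker from where it was at the start of the episode above 0.03 m).
Of stick1, stick2, stick3, stick4, stick5, stick6 only 4 to 6 are there at a start; the rules pass over those that are not, and their reading is None.
At some moment in a run one of stick1, stick2, stick3, stick4, stick5, stick6 may be knocked a few centimetres aside while the robot is not near it.
It also fails if it takes over 200 s, if anything falls off the work surface, if the arm or the gripper's body presses on something with over 40 N, if the wrist force passes 120 N, or if a joint passes its speed limit or range.

ROBOT

A 7-joint arm with a two-finger parallel gripper is mounted at the origin on the work surface. World frame = base frame: x ahead of the robot, y to its left, z up, the work surface at z = 0. Lengths are in m, angles in rad, forces in N, time in s.
With the tool pointing down it reaches from about 0.425 to 0.875 m from the base axis. Payload 4.7 kg.
Tool frame: the origin (TCP) lies at the very end of the fingers, on their centre line; the grasp point (between the pads) lies 19 mm behind it; z points along the fingers, y is the direction in which the jaws open and shut (so a half turn about z gives the same grasp; the last joint's range is limited). The gripper opens to 85 mm and grips with 20 to 120 N. Pads are 22 mm wide; open, the fingers measure 114 mm over their backs; the gripper's body (76 mm by 85 mm) begins 54 mm behind the grasp point. The pads swing forward as they close: fully open they stand 13 mm farther back than shut.
Start: joints at [1.213, 0.321, -0.07, 1.45, 0.023, 1.371, -0.057], TCP at [0.236, -0.606, 0.231] pointing down, gripper open.
Joint ranges: [-2.86, 2.86], [-0.3, 2.09], [-1.38, 1.24], [0.06, 2.45], [-1.56, 4.7], [0.09, 2.05], [-2.69, 2.69]. Speed limits (rad/s): [2.57, 2.57, 3.14, 3.14, 3.14, 3.14, 3.14].

INTERFACE

Orientations are given as [roll, pitch, yaw] about the fixed x, y, z axes, in that order (R = Rz(yaw) Ry(pitch) Rx(roll)).
In Python, from plant import bot gives the robot as it stands.
- The arm moves only by the tool arm_command, never from a script. Its arguments are lists of equal length, an entry for each row: "turn": the turn, a rotation vector about the tool's x, y, z in rad, a list of three; "translation": the shift along the tool's x, y, z in cm, a list of three; "gripper": the finger opening in cm, from 0 to 8.54. A call has 1 to 12 rows; each row is the pose to reach, as a shift and turn from the pose measured when the call began, along the tool's axes at that moment; what a row does not reach only later rows make up. A row lasts 1/12 s, in which the tool goes at most 41.7 mm and 7.16 degrees, less where a joint would pass 70% of its speed; a pose out of reach is approached as far as the arm can. A call with a gripper value outside its range is refused whole. The fingers move at their own pace and stop on an object; the grip force is fixed at half the most. Time passes only in rows, so rows that repeat a pose let the fingers close. It gives the time, the measured TCP pose, the force and the opening at its end, in the units of the state.
- bot.state(): the state, without advancing time (a new reading comes with each control period).
- bot.snapshot(name): name is "scene" or "side" or "wrist"; returns a dict with "img" (384x512x3 uint8, red, green, blue), "vertical_fov" (degrees; the focal length in pixels is half the picture's height over the tangent of half this angle, whatever the lens; pixels are square), "cx", "cy" (the principal point, pixels), "T" (4x4, takes a point from camera to world coordinates); the wrist camera has in their place "tool_from_camera" (4x4, takes a point from camera to tool coordinates, whose origin is the TCP and whose axes are the flange's). Camera axes: x right, y down, z forward; pixel columns grow to the right and rows downward; lengths in m; the calibration is good to about 2 mm. A picture is of the moment at which its call begins: read the wrist's pose just before it. There is no depth.
- bot.job_done(): hands the job in, once; it reports no verdict.
The state is a dict: "t": time; "q": joint angles; "dq": joint speeds; "effort": joint torques, N m; "tcp_pos": TCP position; "tcp_rot": TCP orientation; "ft_force": force on the tool from outside, world axes, zero at the start; "moment": the same for the moment, N m; "gripper_width": finger opening in m.
Only numpy, scipy, OpenCV 4.12 (cv2) and the standard library are available. Lean on these libraries where they do the work, as an engineer would, in place of code of your own. Each camera call takes 0.05 s, during which the arm holds its last target. There are 200 camera calls.

## Working session

There is one attempt and no reset: what is moved stays moved. The work goes in short steps, Python scripts to look and compute and a tool call to move; the robot and the scene stay as the last step left them, time stands still between calls to the robot, and variables do not carry over. Pictures are saved under pics/ and viewed, about 12 in all and at most 16, crops included, and the job is handed in when it is done.

Besides the shell and the picture viewer there is one more tool, called after "Emit:" in YAML: its name, and indented under it one key for each argument. arm_command: Moves the arm, as the interface text tells. Its arguments: {"type":"object","properties":{"turn":{"type":"array","items":{"type":"array","items":{"type":"number"}}},"translation":{"type":"array","items":{"type":"array","items":{"type":"number"}}},"gripper":{"type":"array","items":{"type":"number"}}},"required":["turn","translation","gripper"]}

```bash
ls; mkdir -p pics
cat > h.py <<'E'
import numpy as np, cv2
from plant import bot
from scipy.spatial.transform import Rotation as R
def snap(n,f):
    s=bot.state(); d=bot.snapshot(n)
    if n=='wrist':
        T=np.eye(4); T[:3,:3]=R.from_euler('xyz',s['tcp_rot']).as_matrix(); T[:3,3]=s['tcp_pos']
        d['T']=T@np.array(d['tool_from_camera'])
    cv2.imwrite('pics/'+f+'.png',d['img'][:,:,::-1])
    np.savez('pics/'+f+'.npz',img=d['img'],T=d['T'],f=192/np.tan(np.radians(d['vertical_fov'])/2),c=[d['cx'],d['cy']])
    return d
def load(f): return np.load('pics/'+f+'.npz')
def ray(d,u,v):
    T=d['T']; r=np.array([(u-d['c'][0])/d['f'],(v-d['c'][1])/d['f'],1.])
    return T[:3,3],T[:3,:3]@r
def onz(d,u,v,z):
    o,r=ray(d,u,v); return o+r*(z-o[2])/r[2]
def proj(d,P):
    T=d['T']; p=T[:3,:3].T@(np.array(P)-T[:3,3]); return d['c']+d['f']*p[:2]/p[2]
E
python3 - <<'E'
from h import *
np.set_printoptions(precision=3,suppress=True)
for n in('scene','side','wrist'):
    d=snap(n,n+'0'); print(n,d['vertical_fov'],d['cx'],d['cy'],d['T'])
a=[cv2.imread(f'pics/{n}0.png') for n in('scene','side')]
print(bot.state())
E
```

```text
pics
scene 55.435531702686674 248.9875247391425 190.38240310874903 [[ 0.461  0.455 -0.762  1.444]
 [ 0.888 -0.243  0.391 -0.5  ]
 [-0.007 -0.857 -0.516  0.659]
 [ 0.     0.     0.     1.   ]]
side 56.23753624529138 247.91254016505388 193.07643134243062 [[-0.955 -0.211  0.209  0.366]
 [-0.297  0.688 -0.662  0.623]
 [-0.004 -0.694 -0.72   0.779]
 [ 0.     0.     0.     1.   ]]
wrist 61.85007460757368 255.9655361170942 194.74988876909558 [[ 0.363 -0.887 -0.285  0.309]
 [-0.932 -0.347 -0.108 -0.578]
 [-0.003  0.305 -0.952  0.373]
 [ 0.     0.     0.     1.   ]]
{'t': 0.15, 'q': array([ 1.213,  0.322, -0.07 ,  1.451,  0.023,  1.371, -0.057]), 'dq': array([ 0.   , -0.002, -0.   , -0.003,  0.   ,  0.001,  0.001]), 'effort': array([ -0.   , -49.41 ,  -0.383, -31.469,   0.013,   0.008,   0.   ]), 'tcp_pos': array([ 0.236, -0.605,  0.23 ]), 'tcp_rot': array([-3.14 ,  0.   ,  0.372]), 'ft_force': array([-0.449, -0.225,  0.282]), 'moment': array([-0.003,  0.066,  0.04 ]), 'gripper_width': 0.08530444382609323}
```

View images.

View pics/scene0.png

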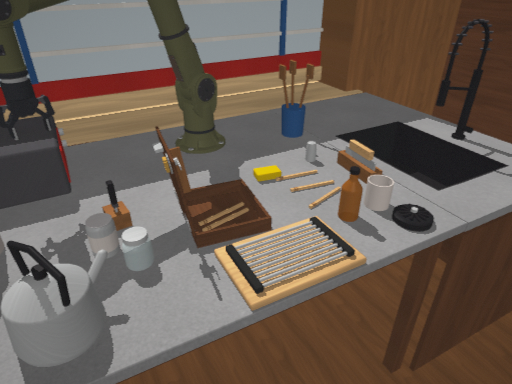

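View pics/side0.png

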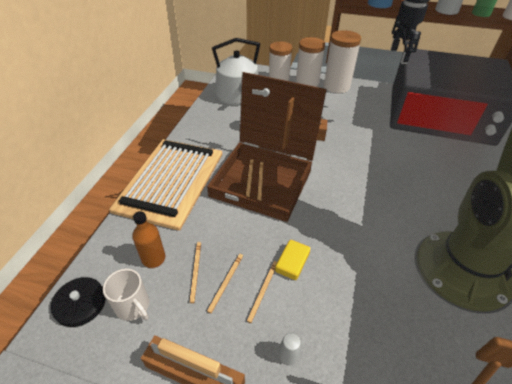

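Run:
```python
from h import *
a=cv2.imread('pics/scene0.png');b=cv2.imread('pics/side0.png')
f=lambda im,x,y,w,h,W,H:cv2.resize(im[y:y+h,x:x+w],(W,H),interpolation=cv2.INTER_CUBIC)
t=np.hstack([f(a,150,120,133,100,400,300),f(b,200,130,133,100,400,300)])
u=np.hstack([f(b,133,310,133,74,400,222),f(a,80,170,80,60,296,222),np.zeros((222,104,3),np.uint8)])
cv2.imwrite('pics/m1.png',np.vstack([t,u]))
np.set_printoptions(precision=4,suppress=True)
d=load('side0'); s=load('scene0')
hsv=cv2.cvtColor(b,cv2.COLOR_BGR2HSV)
m=cv2.inRange(hsv,(8,60,150),(25,170,255)); 
n,l,st,ce=cv2.connectedComponentsWithStats(m)
for i in range(1,n):
    if st[i,4]>60 and 140<st[i,0]<330 and 130<st[i,1]<350:
        p=np.argwhere(l==i)[:,::-1].astype(np.float32)
        r=cv2.boxPoints(cv2.minAreaRect(p)); 
        c=p.mean(0); e=np.linalg.svd(p-c,full_matrices=False)[2][0]; k=(p-c)@e
        A,B=c+e*k.min(),c+e*k.max()
        PA,PB=onz(d,*A,.008),onz(d,*B,.008); print(st[i],A,B,PA,PB,np.linalg.norm(PA-PB))
```

```text
[ 143  149   80   82 1371] [222.9961 151.5995] [159.9031 230.3391] [ 0.7265 -0.2463  0.008 ] [0.7759 0.1179 0.008 ] 0.3675152527884969
[141 150  37  51 154] [176.3482 149.5416] [141.2401 199.4656] [ 0.8811 -0.2105  0.008 ] [0.8809 0.0304 0.008 ] 0.24094047414118155
[147 151  36  51 156] [181.3141 151.2157] [147.0783 201.0538] [ 0.8613 -0.2073  0.008 ] [0.8614 0.0311 0.008 ] 0.23838258257489672
[153 152  35  51 161] [186.8558 151.9041] [153.3638 202.242 ] [ 0.842  -0.2094  0.008 ] [0.8416 0.0299 0.008 ] 0.23935159771798026
[159 153  35  52 166] [192.2588 153.1684] [159.1238 204.0806] [ 0.822  -0.2086  0.008 ] [0.8222 0.0316 0.008 ] 0.24016432586113715
[165 154  34  52 169] [197.5824 154.3677] [165.4382 205.2767] [ 0.8026 -0.208   0.008 ] [0.8026 0.0304 0.008 ] 0.23846812560286962
[171 155  34  53 168] [203.2303 155.1414] [171.2825 207.1735] [ 0.7831 -0.2098  0.008 ] [0.7832 0.0322 0.008 ] 0.24198809071232597
[286 239  25  42  74] [298.2758 237.9902] [303.2787 278.9898] [0.4121 0.0331 0.008 ] [0.3754 0.1506 0.008 ] 0.1230125076750762
[190 242  11  61 300] [198.7482 241.8515] [191.5913 302.1888] [0.6602 0.1225 0.008 ] [0.6097 0.2859 0.008 ] 0.1709845621617914
[207 254  36  59 348] [241.3848 253.6538] [208.8456 311.4759] [0.5412 0.1249 0.008 ] [0.5633 0.2952 0.008 ] 0.17178376978478999
[247 269  27  54 303] [272.2074 269.093 ] [248.736  321.4332] [0.4542 0.1459 0.008 ] [0.4702 0.2909 0.008 ] 0.14585439482535764
[ 150  335   95   49 1115] [151.1218 338.4666] [242.6703 379.0031] [0.6593 0.3887 0.008 ] [0.4469 0.4074 0.008 ] 0.21322553114761697
```

View pics/m1.png

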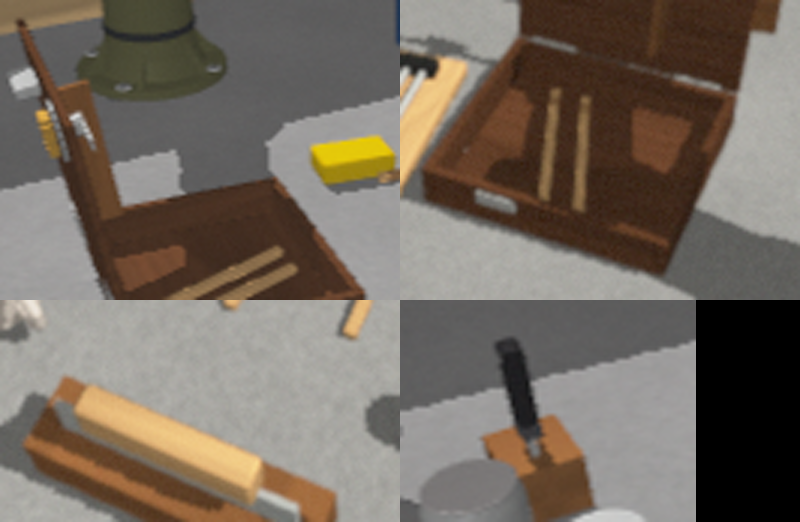

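Run:
```python
from h import *
np.set_printoptions(precision=4,suppress=True)
d=load('side0'); s=load('scene0')
P=lambda n,D,u,v,z:print(n,onz(D,u,v,z))
P('case +x+y side',d,208.5,187.5,.045)
P('case -x-y side',d,311.5,161,.045)
P('case -x+y side',d,288.5,210,.045)
P('case +x-y side',d,239,143.5,.045)
P('case -x+y scene',s,241.7,180.7,.045)
P('case +x+y scene',s,270,216,.045)
P('knife block top corners',s,104,218,.05);P('',s,128,209,.05);P('',s,137.5,222,.05)
P('knife slot',s,116.5,216,.05)
P('rake handle ends top',d,133+85/3*1,310+28.,.111)
P('rake h L',d,133+80/3,310+ (395-300)/3,.111);P('rake h R',d,133+260/3,310+(465-300)/3,.111)
P('rakeblock corner',d,133+65/3,310+(378-300)/3,.05);P('',d,133+335/3,310+(492-300)/3,.05)
P('shaker base',d,291,362,0);P('soap base',d,150,264,0);P('mug',d,130,312,0);P('sponge',d,292,262,.03)
P('can top',s,101,226,.105);P('jar top',s,136,238,.095)
```

```text
case +x+y side [ 0.6937 -0.0401  0.045 ]
case -x-y side [ 0.431  -0.2417  0.045 ]
case -x+y side [ 0.4543 -0.0234  0.045 ]
case +x-y side [ 0.6733 -0.2588  0.045 ]
case -x+y scene [ 0.4679 -0.027   0.045 ]
case +x+y scene [ 0.6938 -0.0473  0.045 ]
knife block top corners [ 0.4838 -0.4784  0.05  ]
 [ 0.4691 -0.4073  0.05  ]
 [ 0.5491 -0.3972  0.05  ]
knife slot [ 0.4905 -0.4445  0.05  ]
rake handle ends top [0.6022 0.4136 0.111 ]
rake h L [0.6021 0.4206 0.111 ]
rake h R [0.4818 0.4264 0.111 ]
rakeblock corner [0.6387 0.3948 0.05  ]
 [0.4415 0.4097 0.05  ]
shaker base [0.3621 0.3445 0.    ]
soap base [0.7547 0.2175 0.    ]
mug [0.7372 0.3461 0.    ]
sponge [0.4106 0.1259 0.03  ]
can top [ 0.6037 -0.4927  0.105 ]
jar top [ 0.6812 -0.4234  0.095 ]
```

```bash
cat >> h.py <<'E'
def mv(*wps):
    """wps: (x,y,z,yaw) or (x,y,z,roll,pitch,yaw); prints translation cm, turn from present pose"""
    s=bot.state(); R0=R.from_euler('xyz',s['tcp_rot']); p=s['tcp_pos'].copy(); q=R0
    print('t',round(s['t'],2),'tcp',np.round(s['tcp_pos'],4),np.round(s['tcp_rot'],4),'w',round(s['gripper_width'],4),'F',np.round(s['ft_force'],1))
    for w in wps:
        e=[np.pi,0,w[3]] if len(w)==4 else w[3:]
        R1=R.from_euler('xyz',e); t=R0.inv().apply(np.array(w[:3])-s['tcp_pos'])*100
        d=np.linalg.norm(np.array(w[:3])-p)/.0417; a=(q.inv()*R1).magnitude()/.125; p=np.array(w[:3]); q=R1
        print('T',list(np.round(t,2)),'turn',list(np.round((R0.inv()*R1).as_rotvec(),3)),'rows',round(max(d,a),1))
E
python3 -c "
from h import *
mv((.5,-.4,.4,.785),(.6,.0,.42,1.571),(.57,.26,.4,1.571))"
```

```text
t 0.15 tcp [ 0.2359 -0.6052  0.2304] [-3.140e+00  1.000e-04  3.718e-01] w 0.0853 F [-0.4 -0.2  0.3]
T [np.float64(32.06), np.float64(-9.55), np.float64(-16.94)] turn [np.float64(-0.002), np.float64(-0.0), np.float64(-0.413)] rows 9.0
T [np.float64(55.9), np.float64(-43.19), np.float64(-18.89)] turn [np.float64(-0.001), np.float64(-0.001), np.float64(-1.199)] rows 9.9
T [np.float64(62.55), np.float64(-68.5), np.float64(-16.85)] turn [np.float64(-0.001), np.float64(-0.001), np.float64(-1.199)] rows 6.3
```

Emit:
arm_command:
  turn:
    - [0,0,0]
    - [0,0,0]
    - [0,0,-0.413]
    - [0,0,-0.413]
    - [0,0,-0.413]
    - [0,0,-0.413]
    - [0,0,-0.413]
    - [0,0,-0.413]
    - [0,0,-0.413]
    - [0,0,-0.413]
    - [0,0,-0.413]
    - [0,0,-0.413]
  translation:
    - [0,0,-8]
    - [0,0,-12]
    - [32,-9.5,-17]
    - [32,-9.5,-17]
    - [32,-9.5,-17]
    - [32,-9.5,-17]
    - [32,-9.5,-17]
    - [32,-9.5,-17]
    - [32,-9.5,-17]
    - [32,-9.5,-17]
    - [32,-9.5,-17]
    - [32,-9.5,-17]
  gripper: [4,4,4,4,4,4,4,4,4,4,4,4]

```text
t: 1.15
tcp_pos: [0.5039, -0.3961, 0.4011]
tcp_rot: [-3.141, -0.004, 0.794]
ft_force: [-0.1, 0.0, 0.0]
gripper_width: 0.0398
```

```bash
python3 -c "
from h import *
snap('wrist','w1')
mv((.6,.0,.42,1.571),(.57,.26,.4,1.571))"
```

```text
t 1.2 tcp [ 0.5013 -0.3989  0.4004] [-3.1401e+00 -1.0000e-03  7.8920e-01] w 0.0398 F [-0.3 -1.1 -0. ]
T [np.float64(35.27), np.float64(-21.1), np.float64(-1.89)] turn [np.float64(-0.001), np.float64(-0.002), np.float64(-0.782)] rows 9.9
T [np.float64(51.61), np.float64(-41.54), np.float64(0.16)] turn [np.float64(-0.001), np.float64(-0.002), np.float64(-0.782)] rows 6.3
```

Emit:
arm_command:
  turn:
    - [0,0,-0.78]
    - [0,0,-0.78]
    - [0,0,-0.78]
    - [0,0,-0.78]
    - [0,0,-0.78]
    - [0,0,-0.78]
    - [0,0,-0.78]
    - [0,0,-0.78]
    - [0,0,-0.78]
    - [0,0,-0.78]
    - [0,0,-0.78]
    - [0,0,-0.78]
  translation:
    - [28,-20,-2]
    - [28,-20,-2]
    - [28,-20,-2]
    - [28,-20,-2]
    - [28,-20,-2]
    - [28,-20,-2]
    - [28,-20,-2]
    - [28,-20,-2]
    - [28,-20,-2]
    - [28,-20,-2]
    - [28,-20,-2]
    - [28,-20,-2]
  gripper: [4,4,4,4,4,4,4,4,4,4,4,4]

```text
t: 2.2
tcp_pos: [0.5561, -0.0626, 0.4204]
tcp_rot: [-3.14, -0.0, 1.565]
ft_force: [-0.1, -0.3, 0.8]
gripper_width: 0.0399
```

```bash
python3 -c "
from h import *
snap('wrist','w2')
mv((.55,.26,.4,1.571),)
a=cv2.imread('pics/w1.png');b=cv2.imread('pics/w2.png')
cv2.imwrite('pics/m2.png',np.hstack([cv2.resize(a,(400,300)),cv2.resize(b,(400,300))]))"
```

```text
t 2.25 tcp [ 0.5562 -0.0627  0.4204] [-3.1401e+00 -7.0000e-04  1.5642e+00] w 0.0403 F [ 0.3 -0.5 -0.9]
T [np.float64(32.26), np.float64(-0.83), np.float64(2.07)] turn [np.float64(-0.002), np.float64(-0.001), np.float64(-0.007)] rows 7.8
```

View pics/m2.png

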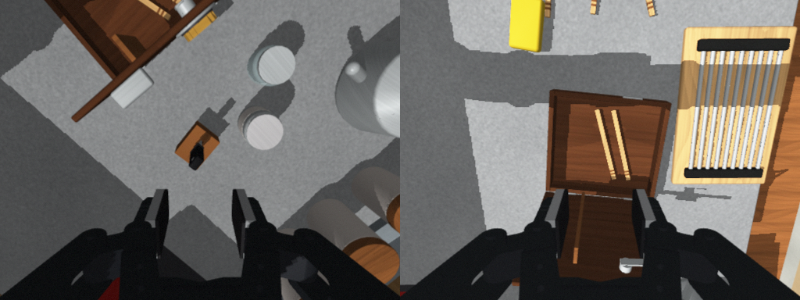

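Emit:
arm_command:
  turn:
    - [0,0,-0.007]
    - [0,0,-0.007]
    - [0,0,-0.007]
    - [0,0,-0.007]
    - [0,0,-0.007]
    - [0,0,-0.007]
    - [0,0,-0.007]
    - [0,0,-0.007]
    - [0,0,-0.007]
    - [0,0,-0.007]
    - [0,0,-0.007]
  translation:
    - [34,-0.8,2]
    - [34,-0.8,2]
    - [34,-0.8,2]
    - [34,-0.8,2]
    - [34,-0.8,2]
    - [34,-0.8,2]
    - [34,-0.8,2]
    - [34,-0.8,2]
    - [34,-0.8,2]
    - [34,-0.8,2]
    - [34,-0.8,2]
  gripper: [4,4,4,4,4,4,4,4,4,4,4]

```text
t: 3.17
tcp_pos: [0.5515, 0.2754, 0.4]
tcp_rot: [-3.139, 0.001, 1.569]
ft_force: [0.5, -1.4, 0.7]
gripper_width: 0.0398
```

```bash
python3 -c "
from h import *
snap('wrist','w3')
mv((.55,.26,.4,1.571))
a=cv2.imread('pics/w3.png');b=cv2.imread('pics/w2.png')[90:270,175:355]
cv2.imwrite('pics/m3.png',np.hstack([cv2.resize(a[:,:400],(400,384)),cv2.resize(b,(400,400),interpolation=2)[:384]]))"
```

```text
t 3.22 tcp [0.5519 0.2745 0.4003] [-3.1400e+00  1.0000e-03  1.5669e+00] w 0.0402 F [-0.  -1.2  0.3]
T [np.float64(-1.45), np.float64(-0.18), np.float64(0.03)] turn [np.float64(-0.002), np.float64(0.001), np.float64(-0.004)] rows 0.4
```

View pics/m3.png

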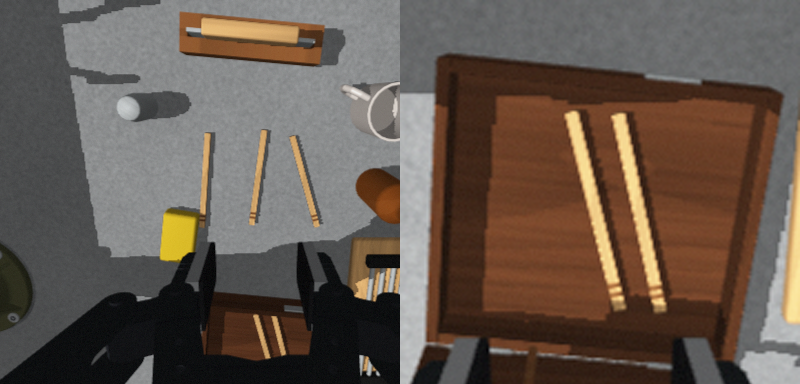

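```bash
cat >> h.py <<'E'
def sticks(f,z,box,lo=(12,70,150),hi=(26,190,255),mina=80):
    d=load(f); im=d['img']; m=cv2.inRange(cv2.cvtColor(im,cv2.COLOR_RGB2HSV),lo,hi)
    k=np.zeros_like(m); x0,y0,x1,y1=box; k[y0:y1,x0:x1]=1; n,l,st,_=cv2.connectedComponentsWithStats(m*k)
    for i in range(1,n):
        if st[i,4]<mina: continue
        p=np.argwhere(l==i)[:,::-1].astype(float); c=p.mean(0); e=np.linalg.svd(p-c,full_matrices=False)[2][0]; k_=(p-c)@e
        A,B=onz(d,*(c+e*k_.min()),z),onz(d,*(c+e*k_.max()),z); M=(A+B)/2; D=A-B
        if D[1]<0:D=-D
        print(f,'px',np.round(c),'mid',np.round(M[:2],4),'len',round(float(np.linalg.norm(D)),4),'ang',round(float(np.arctan2(D[1],D[0])),3))
E
python3 - <<'E'
from h import *
np.set_printoptions(precision=4,suppress=True)
sticks('w3',.01,(180,120,340,232)); sticks('w2',.015,(200,100,345,245))
sticks('w3',.015,(200,300,330,384),mina=20)
d=load('w2')
c=[onz(d,*p,.045) for p in((192.1,114.8),(346.5,130.5),(187.6,243.9),(328.9,247.5))]
for q in c: print('corner',q)
print([np.linalg.norm(c[i]-c[j]) for i,j in((0,1),(0,2),(2,3),(1,3))])
d=load('w3')
for u,v in((202,29),(299,31)): print('rake handle',onz(d,u,v,.111))
for u,v in((186,31),(316,42)): print('rake plate end',onz(d,u,v,.0765))
for u,v in((181,13),(324,24),(320,66),(179,52)): print('rblock',onz(d,u,v,.05))
d=load('w1')
cv2.imwrite('pics/m4.png',cv2.resize(d['img'][140:225,210:290,::-1],(640,680),interpolation=2)[:600])
E
```

```text
w3 px [258. 171.] mid [0.5543 0.2214] len 0.1453 ang 1.442
w3 px [205. 173.] mid [0.4627 0.2172] len 0.1433 ang 1.463
w3 px [302. 175.] mid [0.6313 0.2138] len 0.1452 ang 1.87
w2 px [262. 183.] mid [ 0.5676 -0.1446] len 0.1684 ang 1.805
w2 px [282. 184.] mid [ 0.6027 -0.1465] len 0.1681 ang 1.791
w3 px [261. 336.] mid [ 0.5612 -0.1168] len 0.1083 ang 1.805
w3 px [278. 335.] mid [ 0.5954 -0.1136] len 0.0971 ang 1.796
corner [ 0.4557 -0.0187  0.045 ]
corner [ 0.7003 -0.0444  0.045 ]
corner [ 0.4327 -0.2426  0.045 ]
corner [ 0.6853 -0.251   0.045 ]
[np.float64(0.2459744128678745), np.float64(0.22511464158066102), np.float64(0.25271296548806754), np.float64(0.2071125785210256)]
rake handle [0.4859 0.4253 0.111 ]
rake handle [0.6037 0.4229 0.111 ]
rake plate end [0.4595 0.4289 0.0765]
rake plate end [0.6309 0.4153 0.0765]
rblock [0.4489 0.4554 0.05  ]
rblock [0.6451 0.4415 0.05  ]
rblock [0.6428 0.3877 0.05  ]
rblock [0.4425 0.4065 0.05  ]
```

View pics/m4.png

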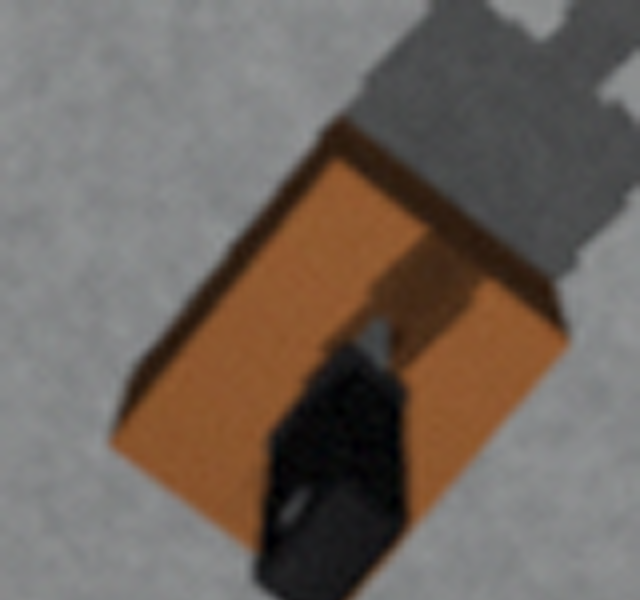

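```bash
python3 -c "
from h import *
mv((.5527,.2095,.05,1.442))
d=load('w1')
for n,u,v,z in (('c1',338,160,.05),('c2',565,345,.05),('c3',110,440,.05),('slotA end',460,255,.05),('slot corner1',430,232,.05),('slot corner2',480,285,.05),('bladetop',378,360,.062)): print(n,onz(d,210+u/8,140+v/8,z))
"
```

```text
t 3.22 tcp [0.5519 0.2745 0.4003] [-3.1400e+00  1.0000e-03  1.5669e+00] w 0.0402 F [-0.  -1.2  0.3]
T [np.float64(-6.46), np.float64(0.16), np.float64(35.03)] turn [np.float64(-0.002), np.float64(0.001), np.float64(0.125)] rows 8.5
c1 [ 0.48468341 -0.40828229  0.05      ]
c2 [ 0.4906681 -0.466709   0.05     ]
c3 [ 0.41140511 -0.4167687   0.05      ]
slotA end [ 0.48848946 -0.43871438  0.05      ]
slot corner1 [ 0.48749495 -0.43121931  0.05      ]
slot corner2 [ 0.48708786 -0.44589348  0.05      ]
bladetop [ 0.46418715 -0.4403062   0.062     ]
```

Emit:
arm_command:
  turn:
    - [0,0,0.125]
    - [0,0,0.125]
    - [0,0,0.125]
    - [0,0,0.125]
    - [0,0,0.125]
    - [0,0,0.125]
    - [0,0,0.125]
    - [0,0,0.125]
    - [0,0,0.125]
    - [0,0,0.125]
    - [0,0,0.125]
  translation:
    - [-6.5,0.15,35]
    - [-6.5,0.15,35]
    - [-6.5,0.15,35]
    - [-6.5,0.15,35]
    - [-6.5,0.15,35]
    - [-6.5,0.15,35]
    - [-6.5,0.15,35]
    - [-6.5,0.15,35]
    - [-6.5,0.15,35]
    - [-6.5,0.15,35]
    - [-6.5,0.15,35]
  gripper: [3,3,3,3,3,3,3,3,3,3,3]

```text
t: 4.13
tcp_pos: [0.553, 0.206, 0.0499]
tcp_rot: [-3.139, 0.003, 1.437]
ft_force: [1.2, 0.6, 0.8]
gripper_width: 0.0298
```

```bash
cat >> h.py <<'E'
def C(x,y,z,yaw=0,O=(.567,-.1435),a=-.104):
    "pose (local case x,y; world z) -> world x,y,z,toolyaw with tool x along case y"
    c,s=np.cos(a),np.sin(a); return (O[0]+c*x-s*y,O[1]+s*x+c*y,z,np.pi/2+a+yaw)
E
python3 -c "
from h import *
mv((.5527,.2095,.004,1.442),(.5527,.2095,.10,1.442),C(-.09,0,.1))"
```

```text
t 4.13 tcp [0.553  0.206  0.0499] [-3.1387e+00  2.6000e-03  1.4374e+00] w 0.0298 F [1.2 0.6 0.8]
T [np.float64(0.35), np.float64(-0.06), np.float64(4.59)] turn [np.float64(-0.003), np.float64(0.003), np.float64(-0.005)] rows 1.1
T [np.float64(0.33), np.float64(-0.09), np.float64(-5.01)] turn [np.float64(-0.003), np.float64(0.003), np.float64(-0.005)] rows 2.3
T [np.float64(-34.74), np.float64(-2.97), np.float64(-4.91)] turn [np.float64(-0.003), np.float64(0.003), np.float64(-0.029)] rows 8.4
```

Emit:
arm_command:
  turn:
    - [0,0,0]
    - [0,0,0]
    - [0,0,0]
    - [0,0,0]
    - [0,0,0]
    - [0,0,0]
    - [0,0,0]
    - [0,0,0]
    - [0,0,0]
  translation:
    - [0.3,-0.05,3]
    - [0.3,-0.05,4.6]
    - [0.3,-0.05,4.6]
    - [0.3,-0.05,4.6]
    - [0.3,-0.05,4.6]
    - [0.3,-0.05,4.6]
    - [0.3,-0.05,4.6]
    - [0.3,0,-5]
    - [0.3,0,-5]
  gripper: [3,3,3,0.5,0.5,0.5,0.5,0.5,0.5]

```text
t: 4.88
tcp_pos: [0.5518, 0.2085, 0.0871]
tcp_rot: [-3.135, 0.004, 1.438]
ft_force: [1.2, 0.1, 0.2]
gripper_width: 0.0068
```

```bash
python3 -c "
from h import *
mv(C(-.09,0,.1),C(-.09,0,.011))"
```

```text
t 4.88 tcp [0.5518 0.2085 0.0871] [-3.1347  0.0039  1.4378] w 0.0068 F [1.2 0.1 0.2]
T [np.float64(-34.96), np.float64(-2.83), np.float64(-1.13)] turn [np.float64(-0.007), np.float64(0.004), np.float64(-0.029)] rows 8.4
T [np.float64(-34.92), np.float64(-2.77), np.float64(7.77)] turn [np.float64(-0.007), np.float64(0.004), np.float64(-0.029)] rows 2.1
```

Emit:
arm_command:
  turn:
    - [0,0,0]
    - [0,0,0]
  translation:
    - [0,0,-3]
    - [0,0,-3]
  gripper: [0.5,0.5]

```text
t: 5.05
tcp_pos: [0.5566, 0.2112, 0.1257]
tcp_rot: [3.136, -0.002, 1.438]
ft_force: [0.9, 1.2, 1.0]
gripper_width: 0.0068
```

```bash
python3 -c "
from h import *
mv(C(-.09,0,.1),C(-.09,0,.011))
a=snap('wrist','w4')['img'];b=snap('side','s4')['img']
cv2.imwrite('pics/m5.png',np.hstack([cv2.resize(a,(400,300)),cv2.resize(b[120:340,130:370],(400,300))])[:,:,::-1])"
```

```text
t 5.05 tcp [0.5566 0.2112 0.1257] [ 3.1359e+00 -1.6000e-03  1.4381e+00] w 0.0068 F [0.9 1.2 1. ]
T [np.float64(-35.29), np.float64(-3.28), np.float64(2.49)] turn [np.float64(0.006), np.float64(-0.002), np.float64(-0.029)] rows 8.5
T [np.float64(-35.3), np.float64(-3.33), np.float64(11.39)] turn [np.float64(0.006), np.float64(-0.002), np.float64(-0.029)] rows 2.1
```

View pics/m5.png

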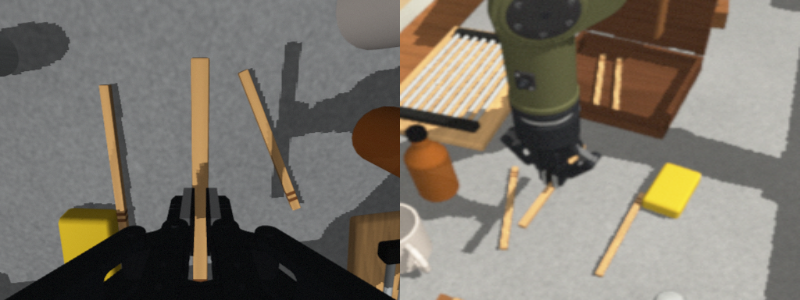

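Emit:
arm_command:
  turn:
    - [0,0,-0.029]
    - [0,0,-0.029]
    - [0,0,-0.029]
    - [0,0,-0.029]
    - [0,0,-0.029]
    - [0,0,-0.029]
    - [0,0,-0.029]
    - [0,0,-0.029]
    - [0,0,-0.029]
    - [0,0,-0.029]
    - [0,0,-0.029]
    - [0,0,-0.029]
  translation:
    - [-35.3,-3.3,1]
    - [-35.3,-3.3,1]
    - [-35.3,-3.3,1]
    - [-35.3,-3.3,1]
    - [-35.3,-3.3,1]
    - [-35.3,-3.3,1]
    - [-35.3,-3.3,1]
    - [-35.3,-3.3,1]
    - [-35.3,-3.3,1]
    - [-35.3,-3.3,5]
    - [-35.3,-3.3,5]
    - [-35.3,-3.3,5]
  gripper: [0.5,0.5,0.5,0.5,0.5,0.5,0.5,0.5,0.5,0.5,0.5,0.5]

```text
t: 6.15
tcp_pos: [0.4714, -0.1355, 0.0686]
tcp_rot: [-3.134, 0.0, 1.467]
ft_force: [-0.2, -0.1, 0.8]
gripper_width: 0.007
```

```bash
python3 -c "
from h import *
mv(C(-.09,0,.1),C(-.09,0,.011))
snap('wrist','w5')
a=snap('side','s5')['img']
cv2.imwrite('pics/m6.png',cv2.resize(a[120:240,200:360],(800,600))[:,:,::-1])"
```

```text
t 6.15 tcp [ 0.4714 -0.1355  0.0686] [-3.1337e+00  2.0000e-04  1.4666e+00] w 0.007 F [-0.2 -0.1  0.8]
T [np.float64(0.2), np.float64(0.57), np.float64(-3.14)] turn [np.float64(-0.008), np.float64(0.0), np.float64(-0.0)] rows 0.8
T [np.float64(0.2), np.float64(0.64), np.float64(5.76)] turn [np.float64(-0.008), np.float64(0.0), np.float64(-0.0)] rows 2.1
```

Emit:
arm_command:
  turn:
    - [0,0,0]
    - [0,0,0]
    - [0,0,0]
    - [0,0,0]
    - [0,0,0]
    - [0,0,0]
    - [0,0,0]
    - [0,0,0]
    - [0,0,0]
    - [0,0,0]
  translation:
    - [0.2,0.6,0.5]
    - [0.2,0.6,2]
    - [0.2,0.6,4]
    - [0.2,0.6,5.7]
    - [0.2,0.6,5.7]
    - [0.2,0.6,5.7]
    - [0.2,0.6,5.7]
    - [0.2,0.6,5.7]
    - [0.2,0.6,3]
    - [0.2,0.6,-2]
  gripper: [0.5,0.5,0.5,0.5,0.5,0.5,1.3,1.3,1.4,1.4]

```text
t: 7.08
tcp_pos: [0.4775, -0.1329, 0.0811]
tcp_rot: [-3.133, -0.001, 1.469]
ft_force: [1.1, -1.2, 1.3]
gripper_width: 0.0141
```

```bash
python3 -c "
from h import *
mv((.55,0,.15,1.463),(.4612,.206,.09,1.463))
"
```

```text
t 7.08 tcp [ 0.4775 -0.1329  0.0811] [-3.1326e+00 -6.0000e-04  1.4688e+00] w 0.0141 F [ 1.1 -1.2  1.3]
T [np.float64(13.97), np.float64(5.79), np.float64(-6.93)] turn [np.float64(-0.009), np.float64(-0.001), np.float64(0.006)] rows 4.0
T [np.float64(33.55), np.float64(-5.08), np.float64(-0.83)] turn [np.float64(-0.009), np.float64(-0.001), np.float64(0.006)] rows 5.6
```

Emit:
arm_command:
  turn:
    - [0,0,0.005]
    - [0,0,0.005]
    - [0,0,0.005]
    - [0,0,0.005]
    - [0,0,0.005]
    - [0,0,0.005]
    - [0,0,0.005]
    - [0,0,0.005]
    - [0,0,0.005]
    - [0,0,0.005]
    - [0,0,0.005]
    - [0,0,0.005]
  translation:
    - [1,0,-3]
    - [33.5,-5.1,-4]
    - [33.5,-5.1,-4]
    - [33.5,-5.1,-4]
    - [33.5,-5.1,-4]
    - [33.5,-5.1,-4]
    - [33.5,-5.1,-4]
    - [33.5,-5.1,-4]
    - [33.5,-5.1,-4]
    - [33.5,-5.1,-1]
    - [33.5,-5.1,2]
    - [33.5,-5.1,2]
  gripper: [1.6,3,3,3,3,3,3,3,3,3,3,3]

```text
t: 8.08
tcp_pos: [0.4573, 0.2048, 0.0582]
tcp_rot: [-3.126, 0.002, 1.466]
ft_force: [-1.4, -1.2, -0.0]
gripper_width: 0.0302
```

```bash
python3 -c "
from h import *
mv((.4612,.206,.004,1.463))
snap('wrist','w6');d=load('w6');
for P in ((.4612-.01,.1195,.01),(.4612,.2038,.01),(.4703,.2883,.01)): print(proj(d,P))
sticks('w6',.01,(0,0,512,384))
"
```

```text
t 8.08 tcp [0.4573 0.2048 0.0582] [-3.1259e+00  2.4000e-03  1.4659e+00] w 0.0302 F [-1.4 -1.2 -0. ]
T [np.float64(0.17), np.float64(0.46), np.float64(5.41)] turn [np.float64(-0.016), np.float64(0.002), np.float64(0.003)] rows 1.3
[260.33592604 328.17049451]
[262.64588155 218.99070755]
[263.99046197  77.90798521]
w6 px [263. 183.] mid [0.4624 0.2175] len 0.1414 ang 1.46
```

Emit:
arm_command:
  turn:
    - [-0.015,0,0]
    - [-0.015,0,0]
    - [-0.015,0,0]
    - [-0.015,0,0]
    - [-0.015,0,0]
    - [-0.015,0,0]
    - [-0.015,0,0]
    - [-0.015,0,0]
    - [-0.015,0,0]
    - [-0.015,0,0]
    - [-0.015,0,0]
  translation:
    - [0.2,0.45,1]
    - [0.2,0.45,3]
    - [0.2,0.45,5.4]
    - [0.2,0.45,5.4]
    - [0.2,0.45,5.4]
    - [0.2,0.45,5.4]
    - [0.2,0.45,5.4]
    - [0.2,0.45,2]
    - [0.2,0.45,-2]
    - [0.2,0.45,-6]
    - [0.2,0.45,-6]
  gripper: [3,3,3,3,0.5,0.5,0.5,0.5,0.5,0.5,0.5]

```text
t: 9.05
tcp_pos: [0.4693, 0.2094, 0.1292]
tcp_rot: [3.126, -0.004, 1.465]
ft_force: [0.9, 0.7, 0.8]
gripper_width: 0.006
```

```bash
python3 -c "
from h import *
mv(C(-.061,-.0,.11),C(-.061,-.0,.011))
snap('wrist','w7');
sticks('w7',.01,(0,0,512,384))
"
```

```text
t 9.05 tcp [0.4693 0.2094 0.1292] [ 3.1261 -0.0037  1.4654] w 0.006 F [0.9 0.7 0.8]
T [np.float64(-34.08), np.float64(7.3), np.float64(1.91)] turn [np.float64(0.016), np.float64(-0.004), np.float64(-0.001)] rows 8.4
T [np.float64(-34.12), np.float64(7.14), np.float64(11.81)] turn [np.float64(0.016), np.float64(-0.004), np.float64(-0.001)] rows 2.4
w7 px [429. 102.] mid [0.6154 0.2639] len 0.0402 ang 1.868
w7 px [255. 151.] mid [0.4728 0.2303] len 0.1307 ang 1.447
w7 px [456. 209.] mid [0.6437 0.1714] len 0.0563 ang 1.883
w7 px [466. 251.] mid [0.6574 0.1276] len 0.0131 ang 1.24
w7 px [256. 321.] mid [0.4574 0.0764] len 0.0934 ang 1.454
```

Emit:
arm_command:
  turn:
    - [0.015,0,0]
    - [0.015,0,0]
    - [0.015,0,0]
    - [0.015,0,0]
    - [0.015,0,0]
    - [0.015,0,0]
    - [0.015,0,0]
    - [0.015,0,0]
    - [0.015,0,0]
    - [0.015,0,0]
    - [0.015,0,0]
    - [0.015,0,0]
  translation:
    - [-34,7.2,2]
    - [-34,7.2,2]
    - [-34,7.2,2]
    - [-34,7.2,2]
    - [-34,7.2,2]
    - [-34,7.2,2]
    - [-34,7.2,2]
    - [-34,7.2,2]
    - [-34,7.2,2]
    - [-34,7.2,5]
    - [-34,7.2,5]
    - [-34,7.2,5]
  gripper: [0.5,0.5,0.5,0.5,0.5,0.5,0.5,0.5,0.5,0.5,0.5,0.5]

```text
t: 10.1
tcp_pos: [0.5024, -0.1366, 0.0752]
tcp_rot: [-3.135, -0.003, 1.465]
ft_force: [0.9, 0.4, 1.5]
gripper_width: 0.0064
```

```bash
python3 -c "
from h import *
mv(C(-.061,-.0,.05),C(-.061,-.0,.011))
snap('wrist','w8');
sticks('w8',.015,(0,0,512,384),mina=30)
"
```

```text
t 10.1 tcp [ 0.5024 -0.1366  0.0752] [-3.1348 -0.0033  1.465 ] w 0.0064 F [0.9 0.4 1.5]
T [np.float64(-0.02), np.float64(0.41), np.float64(2.52)] turn [np.float64(-0.007), np.float64(-0.003), np.float64(-0.002)] rows 0.6
T [np.float64(-0.03), np.float64(0.44), np.float64(6.42)] turn [np.float64(-0.007), np.float64(-0.003), np.float64(-0.002)] rows 0.9
w8 px [224. 164.] mid [ 0.4846 -0.1078] len 0.117 ang 1.469
w8 px [256. 204.] mid [ 0.5006 -0.1565] len 0.2091 ang 1.465
w8 px [402. 201.] mid [ 0.6022 -0.1477] len 0.1697 ang 1.782
w8 px [349. 199.] mid [ 0.5674 -0.1448] len 0.168 ang 1.797
w8 px [446. 247.] mid [ 0.6307 -0.1764] len 0.0228 ang 3.065
```

Emit:
arm_command:
  turn:
    - [0,0,0]
    - [0,0,0]
    - [0,0,0]
    - [0,0,0]
    - [0,0,0]
    - [0,0,0]
    - [0,0,0]
    - [0,0,0]
    - [0,0,0]
    - [0,0,0]
  translation:
    - [0,0.8,0.5]
    - [0,0.8,2]
    - [0,0.8,4]
    - [0,0.8,6.4]
    - [0,0.8,6.4]
    - [0,0.8,6.4]
    - [0,0.8,6.4]
    - [0,0.8,6.4]
    - [0,0.8,3]
    - [0,0.8,-2]
  gripper: [0.5,0.5,0.5,0.5,0.5,0.5,1.3,1.3,1.4,1.4]

```text
t: 10.98
tcp_pos: [0.5095, -0.1366, 0.0873]
tcp_rot: [-3.132, -0.004, 1.466]
ft_force: [-0.0, -0.5, 1.0]
gripper_width: 0.014
```

```bash
python3 -c "
from h import *
mv((.635,.203,.1,1.87))
"
```

```text
t 10.98 tcp [ 0.5095 -0.1366  0.0873] [-3.1323 -0.0044  1.4664] w 0.014 F [-0.  -0.5  1. ]
T [np.float64(35.08), np.float64(8.93), np.float64(-1.19)] turn [np.float64(-0.008), np.float64(-0.006), np.float64(-0.404)] rows 8.7
```

Emit:
arm_command:
  turn:
    - [0,0,0]
    - [0,0,-0.4]
    - [0,0,-0.4]
    - [0,0,-0.4]
    - [0,0,-0.4]
    - [0,0,-0.4]
    - [0,0,-0.4]
    - [0,0,-0.4]
    - [0,0,-0.4]
    - [0,0,-0.4]
    - [0,0,-0.4]
    - [0,0,-0.4]
  translation:
    - [1,0,-3]
    - [35,8.9,-3]
    - [35,8.9,-3]
    - [35,8.9,-3]
    - [35,8.9,-3]
    - [35,8.9,-3]
    - [35,8.9,-3]
    - [35,8.9,-3]
    - [35,8.9,-3]
    - [35,8.9,0]
    - [35,8.9,2]
    - [35,8.9,2]
  gripper: [1.6,3,3,3,3,3,3,3,3,3,3,3]

```text
t: 11.98
tcp_pos: [0.6318, 0.2037, 0.0648]
tcp_rot: [-3.129, -0.008, 1.87]
ft_force: [-0.9, -1.0, -1.1]
gripper_width: 0.0304
```

```bash
python3 -c "
from h import *
mv((.635,.203,.004,1.87))
snap('wrist','w9')
sticks('w9',.01,(0,0,512,384))
"
```

```text
t 11.98 tcp [0.6318 0.2037 0.0648] [-3.1291 -0.0085  1.8697] w 0.0304 F [-0.9 -1.  -1.1]
T [np.float64(-0.21), np.float64(0.36), np.float64(6.08)] turn [np.float64(-0.012), np.float64(-0.008), np.float64(-0.0)] rows 1.5
w9 px [261. 188.] mid [0.6314 0.2134] len 0.1448 ang 1.869
w9 px [260. 318.] mid [0.658  0.1267] len 0.0123 ang 1.955
```

Emit:
arm_command:
  turn:
    - [-0.012,-0.008,0]
    - [-0.012,-0.008,0]
    - [-0.012,-0.008,0]
    - [-0.012,-0.008,0]
    - [-0.012,-0.008,0]
    - [-0.012,-0.008,0]
    - [-0.012,-0.008,0]
    - [-0.012,-0.008,0]
    - [-0.012,-0.008,0]
    - [-0.012,-0.008,0]
    - [-0.012,-0.008,0]
    - [-0.012,-0.008,0]
  translation:
    - [-0.2,0.35,1]
    - [-0.2,0.35,3]
    - [-0.2,0.35,6.1]
    - [-0.2,0.35,6.1]
    - [-0.2,0.35,6.1]
    - [-0.2,0.35,6.1]
    - [-0.2,0.35,6.1]
    - [-0.2,0.35,3]
    - [-0.2,0.35,-1]
    - [-0.2,0.35,-5]
    - [-0.2,0.35,-5]
    - [-0.2,0.35,-5]
  gripper: [3,3,3,3,0.5,0.5,0.5,0.5,0.5,0.5,0.5,0.5]

```text
t: 13.03
tcp_pos: [0.6404, 0.2024, 0.1223]
tcp_rot: [3.131, 0.001, 1.867]
ft_force: [-0.5, -0.3, -0.8]
gripper_width: 0.0067
```

```bash
python3 -c "
from h import *
mv(C(-.029,-.01,.11),C(-.029,-.01,.011))
snap('wrist','w10');
sticks('w10',.01,(0,0,512,384))
"
```

```text
t 13.03 tcp [0.6404 0.2024 0.1223] [3.1307e+00 1.1000e-03 1.8672e+00] w 0.0067 F [-0.5 -0.3 -0.8]
T [np.float64(-30.73), np.float64(-20.2), np.float64(1.05)] turn [np.float64(0.011), np.float64(-0.001), np.float64(0.4)] rows 8.8
T [np.float64(-30.72), np.float64(-20.31), np.float64(10.95)] turn [np.float64(0.011), np.float64(-0.001), np.float64(0.4)] rows 2.4
w10 px [255. 150.] mid [0.6339 0.2251] len 0.1419 ang 1.867
w10 px [255. 325.] mid [0.6781 0.0799] len 0.0791 ang 1.901
```

Emit:
arm_command:
  turn:
    - [0,0,0.4]
    - [0,0,0.4]
    - [0,0,0.4]
    - [0.01,0,0.4]
    - [0.01,0,0.4]
    - [0.01,0,0.4]
    - [0.01,0,0.4]
    - [0.01,0,0.4]
    - [0.01,0,0.4]
    - [0.01,0,0.4]
    - [0.01,0,0.4]
    - [0.01,0,0.4]
  translation:
    - [-30.7,-20.2,1]
    - [-30.7,-20.2,1]
    - [-30.7,-20.2,1]
    - [-30.7,-20.2,1]
    - [-30.7,-20.2,1]
    - [-30.7,-20.2,1]
    - [-30.7,-20.2,1]
    - [-30.7,-20.2,1]
    - [-30.7,-20.2,1]
    - [-30.7,-20.2,2]
    - [-30.7,-20.2,4]
    - [-30.7,-20.2,4]
  gripper: [0.5,0.5,0.5,0.5,0.5,0.5,0.5,0.5,0.5,0.5,0.5,0.5]

```text
t: 14.08
tcp_pos: [0.5322, -0.1512, 0.0747]
tcp_rot: [-3.131, -0.001, 1.465]
ft_force: [-0.9, 1.1, -1.4]
gripper_width: 0.0066
```

```bash
python3 -c "
from h import *
mv(C(-.029,-.01,.05),C(-.029,-.01,.012))
snap('wrist','w11');
sticks('w11',.015,(0,0,512,384),mina=30)
"
```

```text
t 14.08 tcp [ 0.5322 -0.1512  0.0747] [-3.1310e+00 -8.0000e-04  1.4653e+00] w 0.0066 F [-0.9  1.1 -1.4]
T [np.float64(0.13), np.float64(0.51), np.float64(2.47)] turn [np.float64(-0.011), np.float64(-0.001), np.float64(-0.001)] rows 0.6
T [np.float64(0.13), np.float64(0.55), np.float64(6.27)] turn [np.float64(-0.011), np.float64(-0.001), np.float64(-0.001)] rows 0.9
w11 px [175. 147.] mid [ 0.4829 -0.1313] len 0.1646 ang 1.483
w11 px [220. 125.] mid [ 0.5132 -0.1178] len 0.1275 ang 1.46
w11 px [354. 167.] mid [ 0.6022 -0.1476] len 0.17 ang 1.778
w11 px [274. 173.] mid [ 0.5481 -0.1668] len 0.2144 ang 1.614
w11 px [416. 233.] mid [ 0.645  -0.1781] len 0.0509 ang 2.995
w11 px [447. 246.] mid [ 0.6609 -0.1895] len 0.0173 ang 3.031
w11 px [451. 254.] mid [ 0.6641 -0.1964] len 0.009 ang 3.046
w11 px [432. 263.] mid [ 0.6524 -0.2019] len 0.0168 ang 3.047
w11 px [209. 270.] mid [ 0.4942 -0.192 ] len 0.0079 ang 3.055
```

Emit:
arm_command:
  turn:
    - [-0.01,0,0]
    - [-0.01,0,0]
    - [-0.01,0,0]
    - [-0.01,0,0]
    - [-0.01,0,0]
    - [-0.01,0,0]
    - [-0.01,0,0]
    - [-0.01,0,0]
    - [-0.01,0,0]
    - [-0.01,0,0]
    - [-0.01,0,0]
  translation:
    - [0.1,0.55,0.5]
    - [0.1,0.55,2]
    - [0.1,0.55,4]
    - [0.1,0.55,6.2]
    - [0.1,0.55,6.2]
    - [0.1,0.55,6.2]
    - [0.1,0.55,6.2]
    - [0.1,0.55,6.2]
    - [0.1,0.55,3]
    - [0.1,0.55,-2]
    - [0.1,0.55,-6]
  gripper: [0.5,0.5,0.5,0.5,0.5,0.5,1.3,1.3,1.4,1.4,1.6]

```text
t: 15.05
tcp_pos: [0.5384, -0.1494, 0.1301]
tcp_rot: [-3.14, -0.002, 1.468]
ft_force: [1.8, -0.8, 0.6]
gripper_width: 0.0161
```

```bash
python3 -c "
from h import *
mv((.53,.13,.22,1.571),(.545,.35,.22,2.5),(.545,.45,.25,3.07))
d=load('w3')
"
```

```text
t 15.05 tcp [ 0.5384 -0.1494  0.1301] [-3.1403e+00 -1.9000e-03  1.4678e+00] w 0.0161 F [ 1.8 -0.8  0.6]
T [np.float64(27.72), np.float64(-3.72), np.float64(-8.94)] turn [np.float64(-0.001), np.float64(-0.002), np.float64(-0.103)] rows 7.0
T [np.float64(49.76), np.float64(-4.49), np.float64(-8.89)] turn [np.float64(-0.0), np.float64(-0.002), np.float64(-1.032)] rows 7.4
T [np.float64(59.71), np.float64(-5.52), np.float64(-11.87)] turn [np.float64(0.001), np.float64(-0.003), np.float64(-1.602)] rows 4.6
```

Emit:
arm_command:
  turn:
    - [0,0,0]
    - [0,0,-0.8]
    - [0,0,-0.8]
    - [0,0,-0.8]
    - [0,0,-0.8]
    - [0,0,-0.8]
    - [0,0,-0.8]
    - [0,0,-0.8]
    - [0,0,-1.6]
    - [0,0,-1.6]
    - [0,0,-1.6]
    - [0,0,-1.6]
  translation:
    - [3,0,-4]
    - [27,-4,-9]
    - [27,-4,-9]
    - [27,-4,-9]
    - [27,-4,-9]
    - [27,-4,-9]
    - [27,-4,-9]
    - [27,-4,-9]
    - [57,-5,-11]
    - [57,-5,-11]
    - [57,-5,-11]
    - [57,-5,-11]
  gripper: [3,5,5,5,5,5,5,5,5,5,5,5]

```text
t: 16.05
tcp_pos: [0.5382, 0.2908, 0.2327]
tcp_rot: [3.139, -0.0, 2.773]
ft_force: [0.4, -0.1, -0.3]
gripper_width: 0.0497
```

```bash
python3 -c "
from h import *
mv((.548,.423,.24,3.067))
"
```

```text
t 16.05 tcp [0.5382 0.2908 0.2327] [ 3.1395e+00 -3.0000e-04  2.7730e+00] w 0.0497 F [ 0.4 -0.1 -0.3]
T [np.float64(3.85), np.float64(12.69), np.float64(-0.7)] turn [np.float64(0.002), np.float64(-0.0), np.float64(-0.294)] rows 3.2
```

Emit:
arm_command:
  turn:
    - [0,0,-0.294]
    - [0,0,-0.294]
    - [0,0,-0.294]
    - [0,0,-0.294]
    - [0,0,-0.294]
    - [0,0,-0.294]
  translation:
    - [3.8,12.7,-0.7]
    - [3.8,12.7,-0.7]
    - [3.8,12.7,-0.7]
    - [3.8,12.7,-0.7]
    - [3.8,12.7,-0.7]
    - [3.8,12.7,-0.7]
  gripper: [5,5,5,5,5,5]

```text
t: 16.55
tcp_pos: [0.5479, 0.4235, 0.2398]
tcp_rot: [3.14, -0.0, 3.068]
ft_force: [-0.2, -0.6, -0.3]
gripper_width: 0.0501
```

```bash
python3 -c "
from h import *
snap('wrist','w12')
sticks('w12',.111,(0,0,512,384),mina=300)
sticks('w12',.111,(0,0,512,384),mina=300,lo=(8,50,120),hi=(28,220,255))
d=load('w12')
for P in((.545,.4225,.111),(.485,.427,.111),(.605,.418,.111)): print(proj(d,P))
mv((.545,.4225,.075,3.067))
"
```

```text
w12 px [257. 173.] mid [0.5421 0.4237] len 0.119 ang 3.05
w12 px [256. 153.] mid [0.5304 0.4233] len 0.1638 ang 3.037
w12 px [ 17. 328.] mid [0.6839 0.1679] len 0.0527 ang 0.164
[255.54243866 181.64308202]
[255.63485916 110.9158369 ]
[255.46132814 243.7150763 ]
t 16.6 tcp [0.5489 0.4219 0.2399] [3.1407e+00 7.0000e-04 3.0659e+00] w 0.0506 F [-0.2 -0.6  0. ]
T [np.float64(0.4), np.float64(0.02), np.float64(16.49)] turn [np.float64(0.001), np.float64(0.001), np.float64(-0.001)] rows 4.0
```

View pics/w12.png

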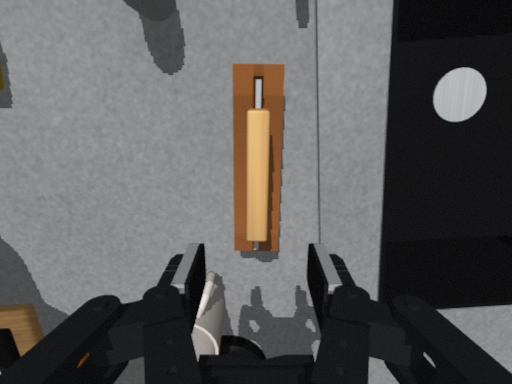

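Emit:
arm_command:
  turn:
    - [0,0,0]
    - [0,0,0]
    - [0,0,0]
    - [0,0,0]
    - [0,0,0]
    - [0,0,0]
    - [0,0,0]
    - [0,0,0]
    - [0,0,0]
    - [0,0,0]
    - [0,0,0]
  translation:
    - [0.6,0.1,4]
    - [0.6,0.1,8]
    - [0.6,0.1,12]
    - [0.6,0.1,16.5]
    - [0.6,0.1,16.5]
    - [0.6,0.1,16.5]
    - [0.6,0.1,16.5]
    - [0.6,0.1,16.5]
    - [0.6,0.1,16.5]
    - [0.6,0.1,16.5]
    - [0.6,0.1,16.5]
  gripper: [5,5,5,5,5,5,1,1,1,1,1]

```text
t: 17.52
tcp_pos: [0.5449, 0.4249, 0.0789]
tcp_rot: [3.137, 0.005, 3.065]
ft_force: [0.2, -0.2, 6.9]
gripper_width: 0.0193
```

```bash
python3 -c "
from h import *
mv((.545,.4225,.075,3.067))
"
```

```text
t 17.52 tcp [0.5449 0.4249 0.0789] [3.1371 0.0055 3.0653] w 0.0193 F [ 0.2 -0.2  6.9]
T [np.float64(-0.02), np.float64(-0.24), np.float64(0.38)] turn [np.float64(0.004), np.float64(0.005), np.float64(-0.002)] rows 0.1
```

Emit:
arm_command:
  turn:
    - [0,0,0]
    - [0,0,0]
    - [0,0,0]
    - [0,0,0]
    - [0,0,0]
    - [0,0,0.8]
    - [0,0,0.8]
    - [0,0,0.8]
    - [0,0,0.8]
    - [0,0,0.8]
    - [0,0,0.8]
    - [0,0,0.8]
  translation:
    - [0,0,-3]
    - [0,0,-6]
    - [0,0,-10]
    - [0,0,-14]
    - [0,0,-15]
    - [-2,-18,-16]
    - [-2,-18,-16]
    - [-2,-18,-16]
    - [-2,-18,-16]
    - [-2,-18,-16]
    - [-2,-18,-16]
    - [-2,-18,-16]
  gripper: [1,1,1,1,1,1,1,1,1,1,1,1]

```text
t: 18.52
tcp_pos: [0.551, 0.241, 0.2392]
tcp_rot: [3.134, 0.003, 2.256]
ft_force: [0.1, 0.9, -1.9]
gripper_width: 0.0191
```

```bash
python3 -c "
from h import *
mv(C(.088,0,.2),C(.088,0,.075))
"
```

```text
t 18.52 tcp [0.551  0.241  0.2392] [3.1337e+00 2.8000e-03 2.2558e+00] w 0.0191 F [ 0.1  0.9 -1.9]
T [np.float64(-37.03), np.float64(-16.92), np.float64(3.89)] turn [np.float64(0.009), np.float64(-0.0), np.float64(0.789)] rows 9.8
T [np.float64(-36.99), np.float64(-17.02), np.float64(16.39)] turn [np.float64(0.009), np.float64(-0.0), np.float64(0.789)] rows 3.0
```

Emit:
arm_command:
  turn:
    - [0.008,0,0.789]
    - [0.008,0,0.789]
    - [0.008,0,0.789]
    - [0.008,0,0.789]
    - [0.008,0,0.789]
    - [0.008,0,0.789]
    - [0.008,0,0.789]
    - [0.008,0,0.789]
    - [0.008,0,0.789]
    - [0.008,0,0.789]
    - [0.008,0,0.789]
    - [0.008,0,0.789]
  translation:
    - [-37,-17,3]
    - [-37,-17,3]
    - [-37,-17,3]
    - [-37,-17,3]
    - [-37,-17,3]
    - [-37,-17,3]
    - [-37,-17,3]
    - [-37,-17,3]
    - [-37,-17,3]
    - [-37,-17,3]
    - [-37,-17,3]
    - [-37,-17,3]
  gripper: [1,1,1,1,1,1,1,1,1,1,1,1]

```text
t: 19.52
tcp_pos: [0.6533, -0.1566, 0.2084]
tcp_rot: [-3.141, -0.0, 1.461]
ft_force: [-0.2, 0.7, -2.6]
gripper_width: 0.0191
```

```bash
python3 -c "
from h import *
mv(C(.088,0,.14),C(.088,0,.076))
a=snap('wrist','w13')['img'];b=snap('side','s13')['img'];snap('scene','c13')
sticks('w13',.015,(0,0,512,384),mina=60)
cv2.imwrite('pics/m7.png',np.hstack([cv2.resize(a,(400,300)),cv2.resize(b[70:250,180:340],(338,300))])[:,:,::-1])
"
```

```text
t 19.52 tcp [ 0.6533 -0.1566  0.2084] [-3.1413e+00 -1.0000e-04  1.4613e+00] w 0.0191 F [-0.2  0.7 -2.6]
T [np.float64(0.41), np.float64(0.08), np.float64(6.84)] turn [np.float64(-0.0), np.float64(-0.0), np.float64(-0.005)] rows 1.6
T [np.float64(0.41), np.float64(0.08), np.float64(13.24)] turn [np.float64(-0.0), np.float64(-0.0), np.float64(-0.005)] rows 1.5
w13 px [357. 131.] mid [ 0.7683 -0.1449] len 0.2942 ang 1.944
w13 px [370.  92.] mid [ 0.7752 -0.1043] len 0.1864 ang 1.57
w13 px [390.  93.] mid [ 0.7952 -0.1054] len 0.1843 ang 1.57
w13 px [410.  92.] mid [ 0.8151 -0.1064] len 0.1821 ang 1.57
w13 px [430.  90.] mid [ 0.8352 -0.1074] len 0.1799 ang 1.57
w13 px [451.  89.] mid [ 0.8551 -0.1085] len 0.1778 ang 1.57
w13 px [471.  88.] mid [ 0.8752 -0.1096] len 0.1756 ang 1.57
w13 px [491.  88.] mid [ 0.895  -0.1112] len 0.1745 ang 1.569
w13 px [505. 129.] mid [ 0.9142 -0.1368] len 0.1233 ang 1.592
w13 px [ 93. 159.] mid [ 0.4815 -0.1338] len 0.1701 ang 1.471
w13 px [122. 162.] mid [ 0.5115 -0.1392] len 0.1703 ang 1.473
w13 px [250. 236.] mid [ 0.6383 -0.239 ] len 0.3506 ang 1.574
w13 px [146. 166.] mid [ 0.5362 -0.1457] len 0.1706 ang 1.488
w13 px [175. 165.] mid [ 0.5683 -0.1454] len 0.1686 ang 1.783
w13 px [509. 271.] mid [ 0.9388 -0.3062] len 0.068 ang 1.632
```

View pics/m7.png

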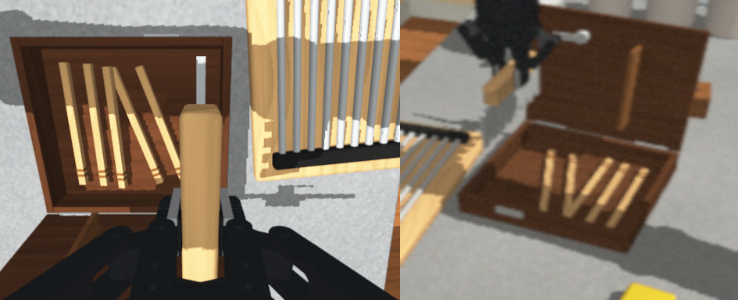

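```bash
python3 -c "
from h import *
d=load('w13')
for p in ((13,48.5),(297,48.5),(59,274)):
  P=onz(d,*p,.045); print(P)
cv2.imwrite('pics/m8.png',np.hstack([cv2.resize(d['img'][30:290,:310],(465,390)),cv2.resize(d['img'][30:130,200:310],(330,300))[:,:].repeat(1,0) if 0 else np.zeros((390,1,3),np.uint8)])[:,:,::-1])
g=cv2.cvtColor(d['img'],cv2.COLOR_RGB2GRAY).astype(int)
for v in (100,140,180,220): print(v,g[v,10:70].tolist())
for v in (60,100,140): print(v,g[v,270:310].tolist())
for u in (60,120,180): print(u,g[40:75,u].tolist())
"
```

```text
[ 0.45466756 -0.02072305  0.045     ]
[ 0.70184572 -0.04787543  0.045     ]
[ 0.42833397 -0.24422648  0.045     ]
100 [114, 116, 117, 117, 119, 118, 118, 117, 115, 116, 115, 115, 109, 81, 50, 50, 48, 47, 48, 45, 47, 49, 46, 45, 32, 30, 32, 34, 29, 30, 32, 33, 29, 34, 34, 34, 32, 34, 31, 31, 30, 27, 30, 32, 32, 33, 29, 28, 36, 48, 51, 49, 52, 50, 52, 50, 53, 46, 54, 50]
140 [204, 203, 198, 194, 191, 195, 199, 202, 205, 204, 202, 201, 202, 201, 198, 196, 193, 191, 191, 193, 195, 156, 84, 44, 47, 44, 46, 44, 45, 42, 45, 41, 33, 30, 31, 31, 29, 29, 31, 33, 33, 34, 36, 31, 32, 31, 28, 28, 34, 31, 28, 30, 30, 32, 29, 26, 43, 49, 49, 52]
180 [201, 202, 199, 199, 199, 198, 197, 198, 198, 201, 200, 202, 201, 200, 202, 201, 198, 198, 197, 198, 200, 197, 198, 196, 190, 191, 191, 196, 195, 198, 151, 86, 81, 83, 90, 87, 91, 90, 92, 72, 44, 32, 35, 32, 28, 28, 32, 30, 28, 30, 35, 28, 31, 33, 30, 32, 31, 29, 31, 31]
220 [203, 203, 202, 201, 200, 205, 208, 211, 209, 207, 205, 203, 205, 205, 204, 201, 202, 204, 208, 207, 209, 206, 207, 206, 208, 207, 206, 204, 204, 205, 208, 204, 199, 198, 196, 198, 
[... 398 characters left out ...]
2, 120, 118, 119, 117, 120, 117, 120, 120, 121, 116, 117]
140 [124, 122, 119, 119, 122, 122, 117, 117, 113, 106, 70, 34, 31, 34, 44, 49, 47, 48, 48, 46, 44, 47, 42, 54, 95, 121, 119, 119, 122, 119, 116, 117, 116, 119, 120, 120, 122, 122, 118, 119]
60 [122, 122, 122, 118, 121, 115, 100, 67, 50, 50, 49, 50, 48, 50, 52, 52, 49, 49, 47, 34, 32, 34, 37, 49, 55, 58, 58, 56, 59, 55, 55, 58, 55, 53, 51]
120 [115, 117, 116, 118, 117, 117, 97, 69, 50, 51, 48, 50, 52, 50, 49, 49, 49, 49, 43, 36, 35, 38, 39, 47, 53, 54, 52, 55, 57, 55, 57, 54, 56, 52, 54]
180 [123, 121, 124, 121, 119, 121, 99, 67, 54, 51, 54, 51, 55, 53, 52, 52, 52, 49, 45, 32, 32, 35, 41, 49, 55, 52, 53, 53, 53, 55, 57, 57, 52, 51, 55]
```

```bash
python3 -c "
from h import *
d=load('w13')
F=[onz(d,*p,.045)[:2] for p in ((23,100),(31.8,140),(40.3,180),(49,220))]
B=[onz(d,*p,.045)[:2] for p in ((296.7,60),(295.2,100),(293.6,140))]
L=[onz(d,*p,.045)[:2] for p in ((60,46.8),(120,46.8),(180,46.8))]
for S in(F,B,L):
  S=np.array(S); e=np.linalg.svd(S-S.mean(0))[2][0]; print(S.mean(0),np.arctan2(*(e[::-1]*np.sign(e[np.argmax(abs(e))]))))
  for p in S:
    q=p-np.array([.567,-.1435]); print('local',q@[.9946,-.1038],q@[.1038,.9946])
"
```

```text
[ 0.4431469 -0.1210247] 1.465833072729936
local -0.12550872036166486 0.0672036444442052
local -0.12540206706473336 0.030702367626839904
local -0.12558374982359435 -0.00866414197891074
local -0.1255743913335893 -0.051249945775924025
[ 0.69703524 -0.09170284] 1.4582215338441595
local 0.12423932060779674 0.09978928483268287
local 0.12399436913913779 0.0658694193830665
local 0.12363582247041047 0.029386635131689456
[ 0.54814003 -0.0296211 ] -0.10941315410561173
local -0.08304265037056972 0.11159096610994693
local -0.030575529172357948 0.11130627490313544
local 0.02188189847517052 0.11102163629438117
```

Emit:
arm_command:
  turn:
    - [0,0,-0.005]
    - [0,0,-0.005]
    - [0,0,-0.005]
    - [0,0,-0.005]
    - [0,0,-0.005]
    - [0,0,-0.005]
    - [0,0,-0.005]
    - [0,0,-0.005]
  translation:
    - [0.4,0,3]
    - [0.4,0,6]
    - [0.4,0,9]
    - [0.4,0,11]
    - [0.4,0,12.5]
    - [0.4,0,13.1]
    - [0.4,0,13.2]
    - [0.4,0,13.2]
  gripper: [1,1,1,1,1,1,1,1]

```text
t: 20.33
tcp_pos: [0.6552, -0.1456, 0.0786]
tcp_rot: [3.139, -0.002, 1.476]
ft_force: [-0.2, 0.8, -0.8]
gripper_width: 0.0191
```

```bash
python3 -c "
from h import *
mv(C(.088,0,.076),C(-.058,0,.076))
b=snap('side','s14')['img']
cv2.imwrite('pics/m9.png',cv2.resize(b[100:250,180:340],(640,600))[:,:,::-1])
"
```

```text
t 20.33 tcp [ 0.6552 -0.1456  0.0786] [ 3.1390e+00 -1.9000e-03  1.4757e+00] w 0.0191 F [-0.2  0.8 -0.8]
T [np.float64(-0.71), np.float64(-0.0), np.float64(0.26)] turn [np.float64(0.003), np.float64(-0.002), np.float64(0.009)] rows 0.2
T [np.float64(-0.58), np.float64(-14.6), np.float64(0.22)] turn [np.float64(0.003), np.float64(-0.002), np.float64(0.009)] rows 3.5
```

View pics/m9.png

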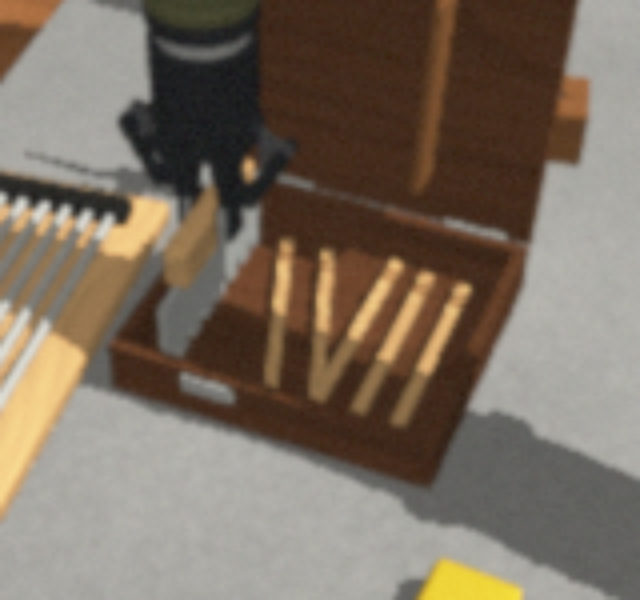

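Emit:
arm_command:
  turn:
    - [0,0,0.009]
    - [0,0,0.009]
    - [0,0,0.009]
    - [0,0,0.009]
    - [0,0,0.009]
    - [0,0,0.009]
    - [0,0,0.009]
    - [0,0,0.009]
    - [0,0,0.009]
    - [0,0,0.009]
    - [0,0,0.009]
    - [0,0,0.009]
  translation:
    - [-0.6,0,0.3]
    - [-0.6,0,0.35]
    - [-0.6,-1,0.35]
    - [-0.6,-2,0.35]
    - [-0.6,-3,0.35]
    - [-0.6,-4,0.35]
    - [-0.6,-5,0.35]
    - [-0.6,-6,0.35]
    - [-0.6,-7,0.35]
    - [-0.6,-8,0.35]
    - [-0.6,-9,0.35]
    - [-0.6,-9,0.35]
  gripper: [1,1,1,1,1,1,1,1,1,1,1,1]

```text
t: 21.38
tcp_pos: [0.5637, -0.1436, 0.0756]
tcp_rot: [3.139, -0.001, 1.466]
ft_force: [-1.3, -0.1, -2.9]
gripper_width: 0.0196
```

```bash
python3 -c "
from h import *
mv(C(-.05,0,.076),C(-.061,0,.076))
snap('wrist','w15'); sticks('w15',.015,(0,0,300,300),mina=60)
b=snap('side','s15')['img']
cv2.imwrite('pics/m10.png',np.hstack([cv2.resize(load('w15')['img'],(400,300)),cv2.resize(b[100:250,180:340],(320,300))])[:,:,::-1])
"
```

```text
t 21.38 tcp [ 0.5637 -0.1436  0.0756] [ 3.1392e+00 -7.0000e-04  1.4657e+00] w 0.0196 F [-1.3 -0.1 -2.9]
T [np.float64(0.04), np.float64(-4.67), np.float64(-0.05)] turn [np.float64(0.002), np.float64(-0.001), np.float64(-0.001)] rows 1.1
T [np.float64(0.03), np.float64(-5.77), np.float64(-0.05)] turn [np.float64(0.002), np.float64(-0.001), np.float64(-0.001)] rows 0.3
w15 px [251. 194.] mid [ 0.5623 -0.1346] len 0.1601 ang 1.56
w15 px [127. 155.] mid [ 0.4838 -0.1236] len 0.1494 ang 1.485
w15 px [174. 157.] mid [ 0.5127 -0.1292] len 0.1506 ang 1.47
w15 px [208. 145.] mid [ 0.5356 -0.1186] len 0.1174 ang 1.44
```

View pics/m10.png

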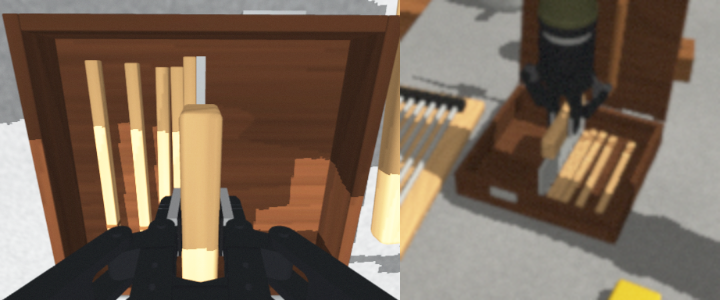

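Emit:
arm_command:
  turn:
    - [0,0,0]
    - [0,0,0]
    - [0,0,0]
    - [0,0,0]
    - [0,0,0]
    - [0,0,0]
    - [0,0,0]
    - [0,0,0]
    - [0,0,0]
    - [0,0,0]
  translation:
    - [0,-0.8,0]
    - [0,-1.6,0]
    - [0,-2.4,0]
    - [0,-3.2,0]
    - [0,-4,0]
    - [0,-4.6,0]
    - [0,-5.2,0]
    - [0,-5.6,0]
    - [0,-5.7,0]
    - [0,-5.7,0]
  gripper: [1,1,1,1,1,1,1,1,1,1]

```text
t: 22.32
tcp_pos: [0.5085, -0.1378, 0.0756]
tcp_rot: [3.137, -0.001, 1.466]
ft_force: [0.5, 0.1, -1.5]
gripper_width: 0.0192
```

```bash
python3 -c "
from h import *
mv(C(-.0625,0,.076))
snap('wrist','w16'); sticks('w16',.015,(0,0,300,300),mina=60)
b=snap('side','s16')['img'];c=snap('scene','c16')['img']
cv2.imwrite('pics/m11.png',np.hstack([cv2.resize(load('w16')['img'],(400,300)),cv2.resize(b[100:250,180:340],(400,300))])[:,:,::-1])
"
```

```text
t 22.32 tcp [ 0.5085 -0.1378  0.0756] [ 3.1372e+00 -9.0000e-04  1.4657e+00] w 0.0192 F [ 0.5  0.1 -1.5]
T [np.float64(0.04), np.float64(-0.38), np.float64(-0.04)] turn [np.float64(0.004), np.float64(-0.001), np.float64(-0.001)] rows 0.1
w16 px [226. 182.] mid [ 0.493  -0.1287] len 0.1655 ang 1.635
```

View pics/m11.png

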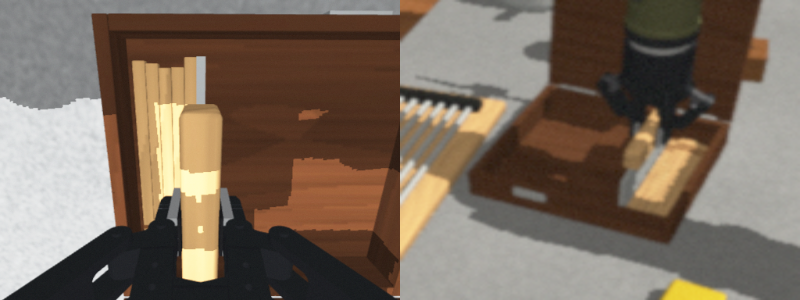

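Emit:
arm_command:
  turn:
    - [0,0,0]
    - [0,0,0]
    - [0,0,0]
    - [0,0,0]
    - [0,0,0]
  translation:
    - [0,-0.25,0]
    - [0,-0.45,0]
    - [0,-0.5,0]
    - [0,-0.5,0]
    - [0,-0.5,0]
  gripper: [1,1,1,1,1]

```text
t: 22.88
tcp_pos: [0.504, -0.1371, 0.0755]
tcp_rot: [3.137, -0.001, 1.466]
ft_force: [-0.6, -0.5, -1.5]
gripper_width: 0.0191
```

```bash
python3 -c "
from h import *
mv(C(-.0625,0,.076))
snap('wrist','w17'); d=load('w16')
for u,v in ((135,62),(148,64),(162,67),(178,68),(190,58)):
  q=onz(d,u*1.28,v*1.28,.015)[:2]-np.array([.566,-.1445]); print('end local',q@[.9946,-.1038],q@[.1038,.9946])
d=load('w17'); cv2.imwrite('pics/m12.png',cv2.resize(d['img'][40:320,100:330],(493,600),interpolation=2)[:,:,::-1])
"
```

```text
t 22.88 tcp [ 0.504  -0.1371  0.0755] [ 3.1372e+00 -1.3000e-03  1.4659e+00] w 0.0191 F [-0.6 -0.5 -1.5]
T [np.float64(0.02), np.float64(0.08), np.float64(-0.05)] turn [np.float64(0.004), np.float64(-0.001), np.float64(-0.001)] rows 0.0
end local -0.10665670758529991 0.0850533531882359
end local -0.09682072887838576 0.08360212410072133
end local -0.08620219449942222 0.08141560849900856
end local -0.07392206917044282 0.08067500179747722
end local -0.06458774022515866 0.08788538821490266
```

View pics/m12.png

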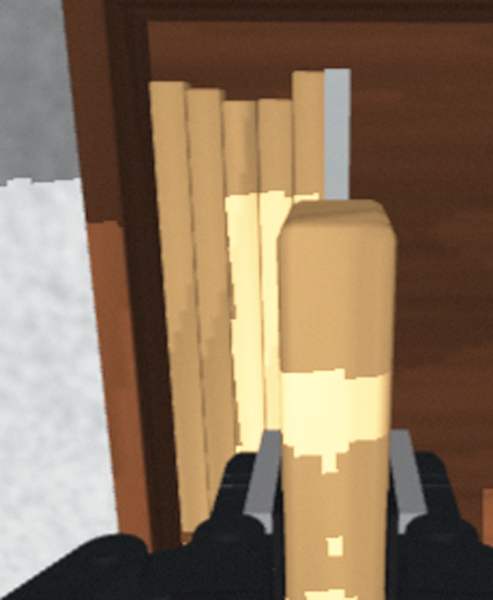

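Emit:
arm_command:
  turn:
    - [0,0,0]
    - [0,0,0]
    - [0,0,0]
    - [0,0,0]
    - [0,0,0]
    - [0,0,0]
    - [0,0,0]
    - [0,0,0]
    - [0,0,-0.8]
    - [0,0,-0.8]
    - [0,0,-0.8]
    - [0,0,-0.8]
  translation:
    - [0,0.3,0]
    - [0,0.8,0]
    - [0,1.2,0]
    - [0,1.2,-3]
    - [0,1.2,-7]
    - [0,1.2,-11]
    - [0,1.2,-15]
    - [0,1.2,-17]
    - [25,2,-17]
    - [25,2,-17]
    - [25,2,-17]
    - [25,2,-17]
  gripper: [1,1,1,1,1,1,1,1,1,1,1,1]

```text
t: 23.93
tcp_pos: [0.5384, 0.0283, 0.2464]
tcp_rot: [3.136, 0.002, 1.971]
ft_force: [1.0, 0.3, -1.6]
gripper_width: 0.019
```

```bash
python3 -c "
from h import *
mv((.545,.3,.25,3.065),(.5449,.4249,.17,3.065))
b=snap('side','s18');sticks('s18',.015,(200,120,330,215),mina=60)
"
```

```text
t 23.93 tcp [0.5384 0.0283 0.2464] [3.1360e+00 1.7000e-03 1.9711e+00] w 0.019 F [ 1.   0.3 -1.6]
T [np.float64(24.76), np.float64(11.2), np.float64(-0.34)] turn [np.float64(0.004), np.float64(0.005), np.float64(-1.094)] rows 8.8
T [np.float64(36.28), np.float64(16.02), np.float64(7.67)] turn [np.float64(0.004), np.float64(0.005), np.float64(-1.094)] rows 3.6
s18 px [257. 163.] mid [ 0.6038 -0.2266] len 0.1528 ang 1.93
s18 px [209. 167.] mid [ 0.7396 -0.1458] len 0.2018 ang 1.624
s18 px [285. 188.] mid [ 0.4861 -0.141 ] len 0.1714 ang 1.448
```

Emit:
arm_command:
  turn:
    - [0,0,-1.094]
    - [0,0,-1.094]
    - [0,0,-1.094]
    - [0,0,-1.094]
    - [0,0,-1.094]
    - [0,0,-1.094]
    - [0,0,-1.094]
    - [0,0,-1.094]
    - [0,0,-1.094]
    - [0,0,-1.094]
    - [0,0,-1.094]
    - [0,0,-1.094]
  translation:
    - [25,11,-0.5]
    - [25,11,-0.5]
    - [25,11,-0.5]
    - [25,11,-0.5]
    - [25,11,-0.5]
    - [25,11,-0.5]
    - [25,11,-0.5]
    - [25,11,-0.5]
    - [36.3,16,3]
    - [36.3,16,5]
    - [36.3,16,5]
    - [36.3,16,5]
  gripper: [1,1,1,1,1,1,1,1,1,1,1,1]

```text
t: 24.98
tcp_pos: [0.5334, 0.4429, 0.1959]
tcp_rot: [3.131, 0.0, 3.09]
ft_force: [-2.3, -0.8, -2.7]
gripper_width: 0.0191
```

```bash
python3 -c "
from h import *
mv((.5449,.4249,.15,3.065))
"
```

```text
t 24.98 tcp [0.5334 0.4429 0.1959] [3.1312 0.     3.0897] w 0.0191 F [-2.3 -0.8 -2.7]
T [np.float64(-1.24), np.float64(-1.79), np.float64(4.57)] turn [np.float64(0.01), np.float64(-0.0), np.float64(0.025)] rows 1.2
```

Emit:
arm_command:
  turn:
    - [0.01,0,0.025]
    - [0.01,0,0.025]
    - [0.01,0,0.025]
    - [0.01,0,0.025]
    - [0.01,0,0.025]
    - [0.01,0,0.025]
  translation:
    - [-1.25,-1.8,3]
    - [-1.25,-1.8,4.5]
    - [-1.25,-1.8,4.5]
    - [-1.25,-1.8,4.5]
    - [-1.25,-1.8,4.5]
    - [-1.25,-1.8,4.5]
  gripper: [1,1,1,1,1,1]

```text
t: 25.48
tcp_pos: [0.5456, 0.4254, 0.1529]
tcp_rot: [3.139, 0.002, 3.064]
ft_force: [-0.1, -0.2, -1.6]
gripper_width: 0.0192
```

```bash
python3 -c "
from h import *
mv((.5449,.4249,.125,3.065))
a=snap('wrist','w19')['img'];b=snap('side','s19')['img']
cv2.imwrite('pics/m13.png',np.hstack([cv2.resize(a,(400,300)),cv2.resize(b[264:384,90:250],(400,300),interpolation=2)])[:,:,::-1])
"
```

```text
t 25.48 tcp [0.5456 0.4254 0.1529] [3.1388e+00 2.1000e-03 3.0641e+00] w 0.0192 F [-0.1 -0.2 -1.6]
T [np.float64(0.07), np.float64(-0.06), np.float64(2.79)] turn [np.float64(0.003), np.float64(0.002), np.float64(-0.001)] rows 0.7
```

View pics/m13.png

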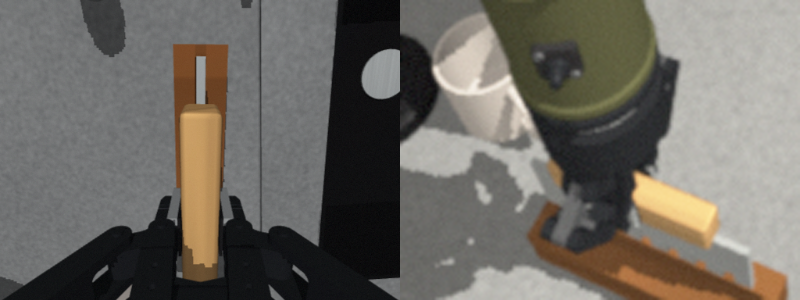

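Emit:
arm_command:
  turn:
    - [0.003,0.002,0]
    - [0.003,0.002,0]
    - [0.003,0.002,0]
    - [0.003,0.002,0]
    - [0.003,0.002,0]
    - [0.003,0.002,0]
    - [0.003,0.002,0]
  translation:
    - [0.07,-0.05,1]
    - [0.07,-0.05,2]
    - [0.07,-0.05,3]
    - [0.07,-0.05,4]
    - [0.07,-0.05,4.6]
    - [0.07,-0.05,4.6]
    - [0.07,-0.05,4.6]
  gripper: [1,1,1,1,1,1,1]

```text
t: 26.17
tcp_pos: [0.5445, 0.4247, 0.1058]
tcp_rot: [-3.14, -0.001, 3.065]
ft_force: [-0.0, 0.2, -2.5]
gripper_width: 0.0194
```

```bash
python3 -c "
from h import *
mv((.5449,.4249,.0795,3.065))
"
```

```text
t 26.17 tcp [0.5445 0.4247 0.1058] [-3.1401e+00 -1.1000e-03  3.0646e+00] w 0.0194 F [-0.   0.2 -2.5]
T [np.float64(-0.04), np.float64(0.03), np.float64(2.63)] turn [np.float64(-0.001), np.float64(-0.001), np.float64(-0.0)] rows 0.6
```

Teeth are in the slot with no contact force; going down and releasing.

Emit:
arm_command:
  turn:
    - [0,0,0]
    - [0,0,0]
    - [0,0,0]
    - [0,0,0]
    - [0,0,0]
    - [0,0,0]
    - [0,0,0]
    - [0,0,0]
    - [0,0,0]
    - [0,0,0]
    - [0,0,0]
    - [0,0,0]
  translation:
    - [0,0,1]
    - [0,0,2]
    - [0,0,2.5]
    - [0,0,2.6]
    - [0,0,2.6]
    - [0,0,2.6]
    - [0,0,2.6]
    - [0,0,2.6]
    - [0,0,0]
    - [0,0,-4]
    - [0,0,-8]
    - [0,0,-12]
  gripper: [1,1,1,1,1,4,4,4,5,5,5,5]

```text
t: 27.17
tcp_pos: [0.5444, 0.4248, 0.2274]
tcp_rot: [-3.14, -0.001, 3.065]
ft_force: [1.4, 0.6, -0.3]
gripper_width: 0.05
```

```bash
python3 -c "
from h import *
mv((.53,.0,.36,1.5),(.565,-.2,.36,1.5))
snap('wrist','w20');sticks('w20',.111,(0,0,512,384),mina=300);snap('side','s20')
"
```

```text
t 27.17 tcp [0.5444 0.4248 0.2274] [-3.1403e+00 -1.5000e-03  3.0648e+00] w 0.05 F [ 1.4  0.6 -0.3]
T [np.float64(-1.81), np.float64(-42.48), np.float64(-13.2)] turn [np.float64(-0.002), np.float64(-0.0), np.float64(1.565)] rows 12.5
T [np.float64(-6.83), np.float64(-62.15), np.float64(-13.19)] turn [np.float64(-0.002), np.float64(-0.0), np.float64(1.565)] rows 4.9
w20 px [255. 180.] mid [0.5423 0.4232] len 0.1206 ang 3.058
```

```bash
python3 -c "
from h import *
mv(C(-.06,.1,.37),C(-.06,-.22,.37))
"
```

```text
t 27.27 tcp [0.5464 0.4283 0.2345] [3.1335 0.0076 3.0643] w 0.0498 F [-0.2  0.6  0.4]
T [np.float64(-0.84), np.float64(-46.58), np.float64(-13.93)] turn [np.float64(0.012), np.float64(-0.001), np.float64(1.598)] rows 12.8
T [np.float64(0.02), np.float64(-78.57), np.float64(-14.19)] turn [np.float64(0.012), np.float64(-0.001), np.float64(1.598)] rows 7.7
```

Emit:
arm_command:
  turn:
    - [0,0,0]
    - [0,0,0.8]
    - [0,0,0.8]
    - [0,0,0.8]
    - [0,0,0.8]
    - [0,0,0.8]
    - [0,0,0.8]
    - [0,0,1.565]
    - [0,0,1.565]
    - [0,0,1.565]
    - [0,0,1.565]
    - [0,0,1.565]
  translation:
    - [0,0,-4]
    - [-1,-25,-14]
    - [-1,-25,-14]
    - [-1,-25,-14]
    - [-1,-25,-14]
    - [-1,-25,-14]
    - [-1,-25,-14]
    - [2,-43,-14]
    - [2,-43,-14]
    - [2,-43,-14]
    - [2,-43,-14]
    - [2,-43,-14]
  gripper: [5,3,1,0,0,0,0,0,0,0,0,0]

```text
t: 28.27
tcp_pos: [0.4912, -0.0029, 0.371]
tcp_rot: [3.132, -0.005, 1.681]
ft_force: [0.5, 0.5, -0.7]
gripper_width: 0.0
```

```bash
python3 -c "
from h import *
mv(C(-.06,-.1,.37),C(-.06,-.225,.37))
"
```

```text
t 28.27 tcp [ 0.4912 -0.0029  0.371 ] [ 3.1317 -0.0047  1.681 ] w 0.0 F [ 0.5  0.5 -0.7]
T [np.float64(-23.3), np.float64(-2.0), np.float64(-0.03)] turn [np.float64(0.009), np.float64(-0.006), np.float64(0.214)] rows 5.6
T [np.float64(-35.52), np.float64(-4.65), np.float64(-0.11)] turn [np.float64(0.009), np.float64(-0.006), np.float64(0.214)] rows 3.0
```

Emit:
arm_command:
  turn:
    - [0.01,0,0.214]
    - [0.01,0,0.214]
    - [0.01,0,0.214]
    - [0.01,0,0.214]
    - [0.01,0,0.214]
    - [0.01,0,0.214]
    - [0.01,0,0.214]
    - [0.01,0,0.214]
    - [0.01,0,0.214]
    - [0.01,0,0.214]
    - [0.01,0,0.214]
    - [0.01,0,0.214]
  translation:
    - [-35.5,-4.6,0]
    - [-35.5,-4.6,0]
    - [-35.5,-4.6,0]
    - [-35.5,-4.6,0]
    - [-35.5,-4.6,0]
    - [-35.5,-4.6,0]
    - [-35.5,-4.6,0]
    - [-35.5,-4.6,0]
    - [-35.5,-4.6,0]
    - [-35.5,-4.6,0]
    - [-35.5,-4.6,0]
    - [-35.5,-4.6,0]
  gripper: [0,0,0,0,0,0,0,0,0,0,0,0]

```text
t: 29.27
tcp_pos: [0.4849, -0.3598, 0.3686]
tcp_rot: [-3.14, -0.007, 1.468]
ft_force: [0.3, -0.6, -0.7]
gripper_width: 0.0002
```

```bash
python3 -c "
from h import *
mv(C(-.06,-.225,.23),C(-.06,.03,.23))
snap('wrist','w21')
"
```

```text
t 29.27 tcp [ 0.4849 -0.3598  0.3686] [-3.1403 -0.0069  1.4681] w 0.0002 F [ 0.3 -0.6 -0.7]
T [np.float64(-0.23), np.float64(-0.07), np.float64(13.86)] turn [np.float64(-0.001), np.float64(-0.007), np.float64(0.001)] rows 3.3
T [np.float64(25.27), np.float64(-0.03), np.float64(14.03)] turn [np.float64(-0.001), np.float64(-0.007), np.float64(0.001)] rows 6.1
```

Emit:
arm_command:
  turn:
    - [0,-0.007,0]
    - [0,-0.007,0]
    - [0,-0.007,0]
    - [0,-0.007,0]
    - [0,-0.007,0]
    - [0,-0.007,0]
    - [0,-0.007,0]
    - [0,-0.007,0]
    - [0,-0.007,0]
    - [0,-0.007,0]
    - [0,-0.007,0]
    - [0,-0.007,0]
  translation:
    - [0,0,4]
    - [0,0,8]
    - [0,0,12]
    - [0,0,13.8]
    - [0,0,13.8]
    - [2,0,13.8]
    - [4,0,13.8]
    - [6,0,13.8]
    - [8,0,13.8]
    - [10,0,13.8]
    - [12,0,13.8]
    - [14,0,13.8]
  gripper: [0,0,0,0,0,0,0,0,0,0,0,0]

```text
t: 30.32
tcp_pos: [0.5006, -0.218, 0.2348]
tcp_rot: [3.138, 0.004, 1.471]
ft_force: [0.0, -1.4, 0.3]
gripper_width: -0.0001
```

```bash
python3 -c "
from h import *
mv(C(-.06,.03,.23))
b=snap('side','s22')['img'];a=snap('scene','c22')['img']
cv2.imwrite('pics/m14.png',np.hstack([a[60:300,100:400],b[40:280,130:380]])[:,:,::-1])
"
```

```text
t 30.32 tcp [ 0.5006 -0.218   0.2348] [3.1384 0.0039 1.4707] w -0.0001 F [ 0.  -1.4  0.3]
T [np.float64(11.1), np.float64(-0.13), np.float64(0.44)] turn [np.float64(0.003), np.float64(0.004), np.float64(0.004)] rows 2.7
```

Emit:
arm_command:
  turn:
    - [0,0,0]
    - [0,0,0]
    - [0,0,0]
    - [0,0,0]
    - [0,0,0]
    - [0,0,0]
    - [0,0,0]
    - [0,0,0]
    - [0,0,0]
    - [0,0,0]
    - [0,0,0]
    - [0,0,0]
  translation:
    - [2,0,0]
    - [4,0,0]
    - [6,0,0]
    - [8,0,0]
    - [10,0,0]
    - [11,0,0]
    - [11,0,0]
    - [11,0,-3]
    - [11,0,-7]
    - [11,0,-11]
    - [11,0,-15]
    - [11,0,-16]
  gripper: [0,0,0,0,0,0,0,0,0,0,0,0]

```text
t: 31.42
tcp_pos: [0.5132, -0.1066, 0.4021]
tcp_rot: [3.128, 0.004, 1.475]
ft_force: [0.6, 0.6, -0.3]
gripper_width: -0.0002
```

Emit:
arm_command:
  turn:
    - [0,0,0]
    - [0,0,0]
    - [0,0,0]
    - [0,0,0]
    - [0,0,0]
    - [0,0,0]
    - [0,0,0]
    - [0,0,0]
    - [0,0,0]
    - [0,0,0]
    - [0,0,0]
    - [0,0,0]
  translation:
    - [2,0,-2]
    - [3,0,-2]
    - [3,0,-2]
    - [3,0,-2]
    - [3,0,-2]
    - [3,0,-2]
    - [3,0,-2]
    - [3,0,-2]
    - [3,0,-2]
    - [3,0,-2]
    - [3,0,-2]
    - [3,0,-2]
  gripper: [0,0,0,0,0,0,0,0,0,0,0,0]

```text
t: 32.42
tcp_pos: [0.5158, -0.0766, 0.4219]
tcp_rot: [3.128, 0.004, 1.475]
ft_force: [-0.0, -0.4, 0.1]
gripper_width: 0.0002
```

```bash
python3 -c "
from h import *
mv((.46,-.4,.3,.8))
a=snap('wrist','w23')['img'];b=snap('side','s23')['img'];snap('scene','c23')
cv2.imwrite('pics/m15.png',np.hstack([cv2.resize(a,(400,300)),cv2.resize(b[100:280,180:340],(400,450))[:300]])[:,:,::-1])
"
```

```text
t 32.42 tcp [ 0.5158 -0.0766  0.4219] [3.1279 0.0044 1.4747] w 0.0002 F [-0.  -0.4  0.1]
T [np.float64(-32.67), np.float64(-2.62), np.float64(12.3)] turn [np.float64(0.015), np.float64(-0.0), np.float64(0.675)] rows 8.4
```

View pics/m15.png

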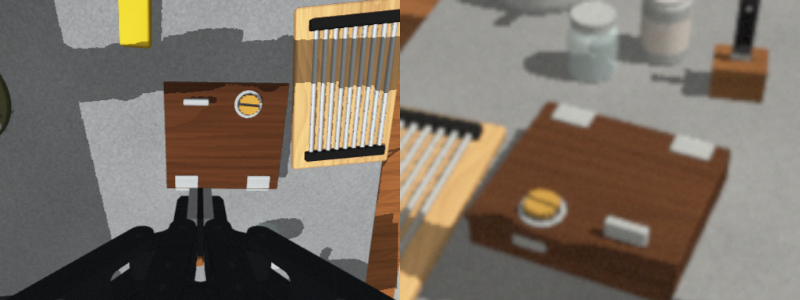

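```bash
cat >> h.py <<'E'
def gold(f,box,z=.067):
    d=load(f); hsv=cv2.cvtColor(d['img'],cv2.COLOR_RGB2HSV); x0,y0,x1,y1=box
    m=cv2.inRange(hsv,(15,110,110),(28,255,255))*0; m[y0:y1,x0:x1]=cv2.inRange(hsv,(14,110,110),(28,255,255))[y0:y1,x0:x1]
    c=max(cv2.findContours(m,0,2)[0],key=cv2.contourArea); e=cv2.fitEllipse(cv2.convexHull(c))
    P=onz(d,*e[0],z); q=P[:2]-np.array([.566,-.1445]); print(f,np.round(e[0],1),np.round(e[1],1),'P',np.round(P,4),'local',q@[.9945,-.1048],q@[.1048,.9945])
    return e,m
E
python3 - <<'E'
from h import *
gold('w23',(280,100,360,170)); gold('s23',(220,170,250,200)); gold('c23',(150,150,300,260))
d=load('w23')
# slot line: dark pixels within gold disc
g=cv2.cvtColor(d['img'],cv2.COLOR_RGB2GRAY).astype(int)[118:150,300:336]
for r in g: print(' '.join('%3d'%v for v in r))
E
```

```text
w23 [318.9 127.7] [13.3 26.6] P [ 0.6192 -0.0627  0.067 ] local 0.0443728425374358 0.08695314197739978
s23 [236.3 180.5] [11.9 15.2] P [ 0.6186 -0.0698  0.067 ] local 0.04445348148317617 0.0797516767359293
c23 [266.4 173.2] [16.9 30.3] P [0.4962 0.0534 0.067 ] local -0.0901356270978674 0.1894601085624417
 63  62  62  65  63  63  64  61  93 155 193 204 206 205 202 206 201 203 204 175 145 181 202 201 203 198 191 171 125  59  57  65  66  63  66  63
 68  66  67  64  66  64  79 136 179 196 203 204 207 204 186 165 145 131 135 119  95 149 158 140 180 200 202 200 192 146  78  65  66  66  65  64
 67  67  67  65  66  93 161 196 203 203 203 206 174 121 106  97  77  54  58  58  52  78  85  97 153 163 143 147 147 170 146  71  58  66  65  65
 68  68  68  67  72 146 197 204 205 204 179 138 100  75  88 108  99  82  80  68  53  50  52  63  81  85  92 114 117 135 129  95  70  64  67  69
 71  69  67  64 142 192 202 207 205 181 124  71  52  58 100 151 165 162 163 160 158 160 146 133 136 121  95  85 108 120 119 113  87  63  69  68
 65  68  65 142 193 201 206 207 170 119 114 128 135 134 138 163 179 179 17
[... 3113 characters left out ...]
 203 205 204 198 175 127 135 169 176 177 178 177 179 179 179 178 181 182 143 121 176 200 205 208 173 101  64  64  64  65  66
 69  67  66  68 102 160 197 205 204 203 195 181 150 120 119 125 125 136 143 156 160 164 178 185 187 201 206 194 154 100  72  68  66  68  64  68
 69  70  66  69  65  92 138 187 205 207 210 205 193 172 159 146 131 118 124 158 183 195 199 204 206 208 188 134  88  66  68  68  69  69  68  70
 70  68  69  71  68  69  82 118 176 204 210 208 205 204 201 200 194 193 192 200 204 205 206 207 193 166 125  83  70  68  70  69  70  70  73  71
 72  70  71  69  72  73  71  78 101 142 176 197 206 208 212 210 210 208 208 209 206 204 182 149 119  95  80  67  70  73  74  72  72  73  72  74
```

```bash
python3 -c "
from h import *
mv((.615,-.075,.2,1.467))"
```

```text
t 32.57 tcp [ 0.5158 -0.0765  0.422 ] [3.1279 0.0044 1.4748] w 0.0002 F [-0.8  0.6 -0.2]
T [np.float64(1.2), np.float64(9.56), np.float64(22.32)] turn [np.float64(0.014), np.float64(0.004), np.float64(0.008)] rows 5.8
```

Emit:
arm_command:
  turn:
    - [0.015,0,0]
    - [0.015,0,0]
    - [0.015,0,0]
    - [0.015,0,0]
    - [0.015,0,0]
    - [0.015,0,0]
    - [0.015,0,0]
    - [0.015,0,0]
    - [0.015,0,0]
    - [0.015,0,0]
  translation:
    - [1,10,22]
    - [1,10,22]
    - [1,10,22]
    - [1,10,22]
    - [1,10,22]
    - [1,10,22]
    - [1,10,22]
    - [1,10,22]
    - [1,10,22]
    - [1,10,22]
  gripper: [0,0,1,2,3,4,4,4,4,4]

```text
t: 33.4
tcp_pos: [0.6201, -0.0774, 0.2063]
tcp_rot: [3.139, 0.005, 1.475]
ft_force: [0.3, -0.0, 0.0]
gripper_width: 0.0401
```

```bash
cat >> h.py <<'E'
def lock(f,z=.067,box=None):
    d=load(f); im=d['img']; hsv=cv2.cvtColor(im,cv2.COLOR_RGB2HSV); m=cv2.inRange(hsv,(14,120,90),(30,255,255))
    if box is not None:
        k=np.zeros_like(m); k[box[1]:box[3],box[0]:box[2]]=255; m&=k
    n,l,st,_=cv2.connectedComponentsWithStats(m); big=[i for i in range(1,n) if st[i,4]>150]
    p=np.argwhere(np.isin(l,big))[:,::-1].astype(np.float32); e=cv2.fitEllipse(cv2.convexHull(p))
    P=onz(d,*e[0],z); print(f,[st[i].tolist() for i in big],'ell',np.round(e[0],1),np.round(e[1],1),'P',np.round(P,4))
    g=cv2.cvtColor(im,cv2.COLOR_RGB2GRAY).astype(float); c=np.array(e[0]); r=min(e[1])/2*.8
    # darkest row per column inside disc
    Q=[]
    for u in range(int(c[0]-r),int(c[0]+r)+1):
        v=np.arange(int(c[1]-r*.5),int(c[1]+r*.5)+1); w=np.clip(140-g[v,u],0,None)
        if w.sum()>0: Q.append(onz(d,u,(w*v).sum()/w.sum(),z)[:2])
    Q=np.array(Q); k=np.polyfit(Q[:,0],Q[:,1],1); print('slot angle',np.arctan(k[0]),'slot y at centre',np.polyval(k,P[0]),'resid',np.std(Q[:,1]-np.polyval(k,Q[:,0])))
    return e
E
python3 - <<'E'
from h import *
mv((.615,-.075,.2,1.467))
snap('wrist','w24'); lock('w24',box=(180,60,340,280)); lock('w23',box=(295,110,345,160)); lock('s23',box=(220,165,255,205))
E
```

```text
t 33.4 tcp [ 0.6201 -0.0774  0.2063] [3.1387 0.0051 1.4747] w 0.0401 F [ 0.3 -0.   0. ]
T [np.float64(0.19), np.float64(-0.53), np.float64(0.63)] turn [np.float64(0.003), np.float64(0.005), np.float64(0.008)] rows 0.2
w24 [[233, 153, 43, 22, 708], [232, 174, 42, 22, 675]] ell [253.2 173.7] [44.1 46.1] P [ 0.619  -0.0713  0.067 ]
slot angle -0.16572268711698326 slot y at centre -0.07174171044990303 resid 6.57195364426755e-05
w23 [[307, 121, 25, 13, 243], [305, 135, 26, 12, 234]] ell [318.1 133.5] [25.9 27.6] P [ 0.6177 -0.0715  0.067 ]
slot angle -0.19164721277529226 slot y at centre -0.07227765673636435 resid 0.00010458594589921495Traceback (most recent call last):
  File "<stdin>", line 3, in <module>
  File "h.py", line 52, in lock
    p=np.argwhere(np.isin(l,big))[:,::-1].astype(np.float32); e=cv2.fitEllipse(cv2.convexHull(p))
                                                                ~~~~~~~~~~~~~~^^^^^^^^^^^^^^^^^^^
cv2.error: OpenCV(4.12.0) /io/opencv/modules/imgproc/src/shapedescr.cpp:356: error: (-215:Assertion failed) n >= 0 && (depth == CV_32F || depth == CV_32S) in function 'fitEllipseNoDirect'
```

```bash
python3 -c "
from h import *
mv((.451,-.42,.25,1.68))"
```

```text
t 33.45 tcp [ 0.6201 -0.0775  0.2063] [3.1385 0.0053 1.4746] w 0.04 F [-0.3  0.3  0.7]
T [np.float64(-35.74), np.float64(-13.53), np.float64(-4.22)] turn [np.float64(0.003), np.float64(0.006), np.float64(-0.205)] rows 9.2
```

Emit:
arm_command:
  turn:
    - [0,0,0]
    - [0,0,-0.2]
    - [0,0,-0.2]
    - [0,0,-0.2]
    - [0,0,-0.2]
    - [0,0,-0.2]
    - [0,0,-0.2]
    - [0,0,-0.2]
    - [0,0,-0.2]
    - [0,0,-0.2]
    - [0,0,-0.2]
    - [0,0,-0.2]
  translation:
    - [-1,0,-3]
    - [-35,-13,-4.5]
    - [-35,-13,-4.5]
    - [-35,-13,-4.5]
    - [-35,-13,-4.5]
    - [-35,-13,-4.5]
    - [-35,-13,-4.5]
    - [-35,-13,-4.5]
    - [-35,-13,-4.5]
    - [-35,-13,-4.5]
    - [-35,-13,-4.5]
    - [-35,-13,-4.5]
  gripper: [4,5,5,5,5,5,5,5,5,5,5,5]

```text
t: 34.45
tcp_pos: [0.4551, -0.4162, 0.2547]
tcp_rot: [3.138, 0.009, 1.669]
ft_force: [0.6, 0.7, -0.3]
gripper_width: 0.0502
```

Run:
```python
from h import *
mv((.451,-.4415,.09,1.68))
snap('wrist','w25'); d=load('w25'); im=d['img']
h=cv2.cvtColor(im,cv2.COLOR_RGB2HSV)
# block top: orange-brown
m=cv2.inRange(h,(5,120,90),(16,255,255)); m[:,:150]=0; m[:,370:]=0
n,l,st,_=cv2.connectedComponentsWithStats(m)
for i in range(1,n):
    if st[i,4]>150:
        p=np.argwhere(l==i)[:,::-1].astype(np.float32); b=cv2.boxPoints(cv2.minAreaRect(p)); print('brown',st[i],[np.round(onz(d,*q,.05)[:2],4).tolist() for q in b], np.round(np.mean([onz(d,*q,.05)[:2] for q in b],0),4))
# black knife handle
g=im.max(2); m=(g<35).astype(np.uint8); m[250:]=0; m[:,:150]=0; m[:,370:]=0
n,l,st,_=cv2.connectedComponentsWithStats(m)
for i in range(1,n):
    if st[i,4]>80:
        p=np.argwhere(l==i)[:,::-1].astype(np.float32); b=cv2.boxPoints(cv2.minAreaRect(p)); print('black',st[i],np.round(b).tolist())
cv2.imwrite('pics/w25c.png',cv2.resize(im[60:300,130:390],(780,600)[:2] if 0 else (650,600),interpolation=2)[:,:,::-1])
```

```text
t 34.45 tcp [ 0.4551 -0.4162  0.2547] [3.1384 0.0088 1.6685] w 0.0502 F [ 0.6  0.7 -0.3]
T [np.float64(-2.33), np.float64(-0.71), np.float64(16.49)] turn [np.float64(0.003), np.float64(0.009), np.float64(-0.011)] rows 4.0
brown [ 216  157   68   53 1890] [[0.4117, -0.4152], [0.4847, -0.4055], [0.494, -0.4639], [0.4172, -0.4743]] [ 0.4519 -0.4397]
brown [263 191  21  18 357] [[0.467, -0.4468], [0.4896, -0.4446], [0.4922, -0.4651], [0.4692, -0.4673]] [ 0.4795 -0.456 ]
black [292   0  78  22 589] [[292.0, 6.0], [294.0, -7.0], [372.0, 9.0], [369.0, 22.0]]
black [ 235  181   29   42 1052] [[235.0, 181.0], [263.0, 181.0], [263.0, 222.0], [235.0, 222.0]]
```

View pics/w25c.png

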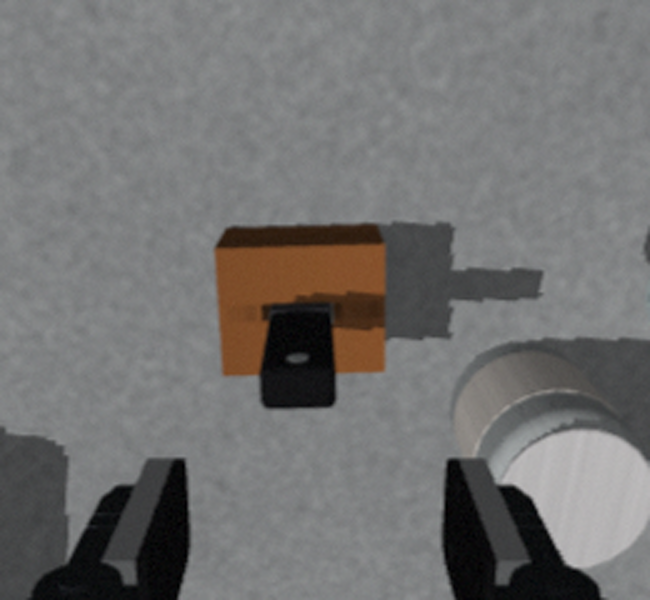

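Run:
```python
from h import *
d=load('w25')
for n,u,v,z in (('blade@top',250.4,185,.05),('slotL',222.5,185,.05),('slotR',267,184,.05),('htopc',299/2.5+130,387/2.5+60,.144),('htop f',299/2.5+130,370/2.5+60,.144),('htop b',299/2.5+130,405/2.5+60,.144),('htopL',263/2.5+130,388/2.5+60,.144),('htopR',335/2.5+130,388/2.5+60,.144)): print(n,np.round(onz(d,u,v,z),4))
g=cv2.cvtColor(d['img'],cv2.COLOR_RGB2GRAY).astype(int)
for r in range(176,226): print(r,' '.join('%3d'%v for v in g[r,214:288:2]))
```

```text
blade@top [ 0.4521 -0.4411  0.05  ]
slotL [ 0.4208 -0.4442  0.05  ]
slotR [ 0.4706 -0.4382  0.05  ]
htopc [ 0.4526 -0.4396  0.144 ]
htop f [ 0.452  -0.4335  0.144 ]
htop b [ 0.4532 -0.4462  0.144 ]
htopL [ 0.4405 -0.4412  0.144 ]
htopR [ 0.4648 -0.4388  0.144 ]
176 134 117  87  87  87  86  88  88  88  89  88  88  90  87  89  89  90  90  91  92  89  85  90  91  91  92  90  82  75  82  85  91  92  92  91  78  71
177 134 121  86  87  89  89  87  87  86  87  88  85  89  89  86  91  87  87  91  92  83  58  61  70  75  78  86  70  55  59  57  64  70  76  77  74  68
178 129 121  87  87  87  85  87  87  89  90  86  90  88  90  88  90  88  70  61  67  61  50  50  53  54  57  58  55  51  50  49  51  52  56  58  65  69
179 128 119  87  88  85  86  88  89  86  88  89  86  88  89  87  89  88  63  46  51  51  50  48  48  51  49  50  46  50  51  50  53  52  50  47  65  72
180 127 119  84  87  84  86  87  85  90  89  88  88  89  84  87  86  80  51  49  46  45  40  41  44  47  46  46  46  48  46  48  47  46  43  49  66  70
181 129 119  86  85  87  83  86  86  84  85  84  68  64  51  53  50  42  32  3
[... 6061 characters left out ...]
  21  16  19  17  18  19  15  15  17  17  11 109 127 129 125 130 131 132 135 130 128 130 125
222 131 132 130 121 122 124 128 132 131 125 118  38  17  17  15  19  21  21  21  22  23  35  35  34  65 123 126 125 128 127 132 129 130 130 125 123 126
223 129 131 128 124 125 126 124 131 129 127 128  95  75  80  79  76  78  88  99  96  99  95 106 109 116 126 123 126 126 128 129 129 129 128 123 124 123
224 130 129 129 124 125 125 128 130 129 126 129 120 117 126 123 121 118 123 124 128 127 128 130 134 133 130 123 125 125 127 128 127 133 125 121 121 120
225 133 128 129 121 125 128 126 128 128 126 126 124 126 135 131 130 127 128 128 129 131 130 135 133 132 133 127 127 124 128 129 130 133 127 119 120 120
```

Emit:
arm_command:
  turn:
    - [0,0.009,-0.02]
    - [0,0.009,-0.02]
    - [0,0.009,-0.02]
    - [0,0.009,-0.02]
    - [0,0.009,-0.02]
    - [0,0.009,-0.02]
    - [0,0.009,-0.02]
    - [0,0.009,-0.02]
  translation:
    - [-1,-0.3,2]
    - [-2.2,-0.55,5]
    - [-2.2,-0.55,7]
    - [-2.2,-0.55,10]
    - [-2.2,-0.55,14]
    - [-2.2,-0.55,16.4]
    - [-2.2,-0.55,16.4]
    - [-2.2,-0.55,16.4]
  gripper: [5,5,5,5,5,5,5,5]

```text
t: 35.17
tcp_pos: [0.4553, -0.4353, 0.091]
tcp_rot: [3.138, -0.003, 1.696]
ft_force: [0.1, 0.3, 0.3]
gripper_width: 0.0503
```

```bash
python3 -c "
from h import *
mv((.4523,-.440,.09,1.69)); print(bot.state()['q'])"
```

```text
t 35.17 tcp [ 0.4553 -0.4353  0.091 ] [ 3.1378e+00 -2.8000e-03  1.6956e+00] w 0.0503 F [0.1 0.3 0.3]
T [np.float64(-0.43), np.float64(-0.36), np.float64(0.1)] turn [np.float64(0.004), np.float64(-0.003), np.float64(0.006)] rows 0.1
[ 1.10100757  0.42113426 -0.47226378  1.65064245  0.20296648  1.11889813
  0.70003836]
```

Emit:
arm_command:
  turn:
    - [0.004,-0.003,0.006]
    - [0.004,-0.003,0.006]
    - [0.004,-0.003,0.006]
    - [0.004,-0.003,0.006]
    - [0.004,-0.003,0.006]
    - [0.004,-0.003,0.006]
    - [0.004,-0.003,0.006]
    - [0.004,-0.003,0.006]
  translation:
    - [-0.45,-0.35,0.1]
    - [-0.45,-0.35,0.1]
    - [-0.45,-0.35,0.1]
    - [-0.45,-0.35,0.1]
    - [-0.45,-0.35,0.1]
    - [-0.45,-0.35,0.1]
    - [-0.45,-0.35,0.1]
    - [-0.45,-0.35,0.1]
  gripper: [5,5,5,1.5,1.5,1.5,1.5,1.5]

```text
t: 35.83
tcp_pos: [0.453, -0.4406, 0.0911]
tcp_rot: [3.141, 0.002, 1.689]
ft_force: [-0.4, -0.6, 6.0]
gripper_width: 0.0251
```

```bash
python3 -c "
from h import *
mv((.4523,-.440,.09,1.69),(.4523,-.440,.24,1.69)); print(bot.state()['moment'])"
```

```text
t 35.83 tcp [ 0.453  -0.4406  0.0911] [3.1407e+00 1.6000e-03 1.6895e+00] w 0.0251 F [-0.4 -0.6  6. ]
T [np.float64(0.07), np.float64(-0.07), np.float64(0.11)] turn [np.float64(0.001), np.float64(0.002), np.float64(-0.001)] rows 0.0
T [np.float64(0.05), np.float64(-0.05), np.float64(-14.89)] turn [np.float64(0.001), np.float64(0.002), np.float64(-0.001)] rows 3.6
[0.11892993 0.01423918 0.01409606]
```

Emit:
arm_command:
  turn:
    - [0,0,0]
    - [0,0,0]
    - [0,0,0]
    - [0,0,0]
    - [0,0,0]
    - [0,0,0]
    - [0,0,0]
  translation:
    - [0,0,-2]
    - [0,0,-5]
    - [0,0,-8]
    - [0,0,-12]
    - [0,0,-15]
    - [0,0,-15]
    - [0,0,-15]
  gripper: [1.5,1.5,1.5,1.5,1.5,1.5,1.5]

```text
t: 36.42
tcp_pos: [0.4535, -0.4409, 0.2429]
tcp_rot: [3.139, 0.004, 1.689]
ft_force: [0.3, 1.0, -1.3]
gripper_width: 0.0251
```

```bash
python3 -c "
from h import *
mv((.6187,-.0715,.23,1.401))"
```

```text
t 36.42 tcp [ 0.4535 -0.4409  0.2429] [3.1387 0.0043 1.6894] w 0.0251 F [ 0.3  1.  -1.3]
T [np.float64(34.74), np.float64(20.77), np.float64(1.19)] turn [np.float64(0.004), np.float64(0.004), np.float64(0.288)] rows 9.7
```

Emit:
arm_command:
  turn:
    - [0,0,0.288]
    - [0,0,0.288]
    - [0,0,0.288]
    - [0,0,0.288]
    - [0,0,0.288]
    - [0,0,0.288]
    - [0,0,0.288]
    - [0,0,0.288]
    - [0,0,0.288]
    - [0,0,0.288]
    - [0,0,0.288]
    - [0,0,0.288]
  translation:
    - [34.7,20.8,1]
    - [34.7,20.8,1]
    - [34.7,20.8,1]
    - [34.7,20.8,1]
    - [34.7,20.8,1]
    - [34.7,20.8,1]
    - [34.7,20.8,1]
    - [34.7,20.8,1]
    - [34.7,20.8,1]
    - [34.7,20.8,1]
    - [34.7,20.8,1]
    - [34.7,20.8,1]
  gripper: [1.5,1.5,1.5,1.5,1.5,1.5,1.5,1.5,1.5,1.5,1.5,1.5]

```text
t: 37.42
tcp_pos: [0.6183, -0.0684, 0.2294]
tcp_rot: [-3.141, 0.002, 1.407]
ft_force: [-1.1, -0.2, -0.7]
gripper_width: 0.0256
```

Run:
```python
from h import *
mv((.6187,-.0715,.17,1.401))
snap('wrist','w27'); d=load('w27'); 
try: lock('w27',box=(150,60,360,300))
except Exception as e: print(e)
s=bot.state();Rm=R.from_euler('xyz',s['tcp_rot']).as_matrix()
for k in(-.014,0,.014):print('pred blade end px',proj(d,s['tcp_pos']+Rm@np.array([0,k,.077])))
g=cv2.cvtColor(d['img'],cv2.COLOR_RGB2GRAY).astype(int); h=cv2.cvtColor(d['img'],cv2.COLOR_RGB2HSV)
print('u',list(range(216,300,3)))
for r in range(150,260,2): print(r,' '.join('%3d'%v for v in g[r,216:300:3]))
```

```text
t 37.42 tcp [ 0.6183 -0.0684  0.2294] [-3.1414e+00  2.2000e-03  1.4071e+00] w 0.0256 F [-1.1 -0.2 -0.7]
T [np.float64(-0.28), np.float64(0.09), np.float64(5.94)] turn [np.float64(-0.0), np.float64(0.002), np.float64(0.006)] rows 1.4
w27 [[345, 88, 15, 156, 1117], [238, 159, 39, 18, 600], [238, 179, 39, 18, 569]] ell [301.1 164.7] [120.8 337.1] P [ 0.6635 -0.0661  0.067 ]
slot angle -0.2491319040759439 slot y at centre -0.06275317661558276 resid 0.0024395931835728087
pred blade end px [236.28446904 207.2948961 ]
pred blade end px [255.50724815 207.37161148]
pred blade end px [274.72855003 207.44832096]
u [216, 219, 222, 225, 228, 231, 234, 237, 240, 243, 246, 249, 252, 255, 258, 261, 264, 267, 270, 273, 276, 279, 282, 285, 288, 291, 294, 297]
150  43  44  45  43  43  43  44  45  40  43  52 112 142 146 146 143 126  56  45  43  45  43  46  45  46  46  46  46
152  44  46  43  43  43  43  42  44  44  91 145 148 145 147 145 148 148 145 114  48  45  46  45  47  48  49  48  48
154  42  46  43  47  42  44  46  44  81 146 148 145 142 135 133 142 150 147 148 101  47  48  48  51  46  48  48  46

[... 5331 characters left out ...]
 105
248 105 104 103  33  18  17  14  12  13  17  17  18  16  16  17  12  15  16  17  17  14  14  17  15  82 102 105 104
250 103 103 104  23  19  14  18  19  17  15  16  17  16  14  15  15  17  17  16  14  15  11  15  19  77 101 102 104
252 105 104 103  19  15  15  17  19  14  10  17  13  16  17  19  16  19  17  18  17  15  13  18  17  48 103 103 103
254 103 104 103  20  17  17  15  16  17  16  21  17  16  16  14  14  19  18  16  12  16  13  13  18  36 104 103 102
256 104 104  94  23  19   9  12  18  12  18  13  17  15  17  16  14  12  17  13  18  17  14  19  17  21 101 103 102
258 103 104  77  19  15  15  17  16  18  15  18  13  17  17  12  15  12  17  18  16  15  15  13  21  23 103 101 103
```

```bash
cat >> h.py <<'E'
def align(f,c,dz=.077,zt=.067):
    """c: approx px of lock centre; slot line & blade-end edge -> tool-frame offsets"""
    d=load(f); s=bot.state(); T=R.from_euler('xyz',s['tcp_rot']); g=cv2.cvtColor(d['img'],cv2.COLOR_RGB2GRAY).astype(float)
    loc=lambda P:T.inv().apply(P-s['tcp_pos'])
    Q=[]
    for u in range(c[0]-14,c[0]+15):
        v=np.arange(c[1]-7,c[1]+8); w=np.clip(115-g[v,u],0,None); Q.append(loc(onz(d,u,(w*v).sum()/w.sum(),zt))[:2])
    Q=np.array(Q); k=np.polyfit(Q[:,1],Q[:,0],1)
    print('slot in tool: x at y=0: %.4f  slope dx/dy %.3f resid %.5f'%(k[1],k[0],np.std(Q[:,0]-np.polyval(k,Q[:,1]))))
    return d,g,loc,s
E
python3 - <<'E'
from h import *
d,g,loc,s=align('w27',(257,178))
zb=s['tcp_pos'][2]-.077
for u,v in((236,200.8),(255,200.8),(274.5,200.8)): print('blade face',loc(onz(d,u,v,zb)))
h=cv2.cvtColor(d['img'],cv2.COLOR_RGB2HSV)
m=cv2.inRange(h,(14,120,90),(30,255,255)); m[:,:225]=0; m[:,290:]=0; m[:150]=0; m[205:]=0
p=np.argwhere(m)[:,::-1].astype(np.float32); e=cv2.fitEllipse(cv2.convexHull(p)); print(e[0],e[1],loc(onz(d,*e[0],.067)))
for u in (240,255,270): print(u,g[170:188,u].astype(int).tolist(), g[196:206,u].astype(int).tolist())
E
```

```text
slot in tool: x at y=0: -0.0005  slope dx/dy -0.022 resid 0.00003
blade face [ 0.00499899 -0.01413186  0.07698132]
blade face [ 0.00505695 -0.0003851   0.07698175]
blade face [0.00511643 0.01372238 0.07698218]
(256.4634094238281, 177.39413452148438) (40.797359466552734, 43.39875411987305) [0.00034911 0.00076972 0.16258176]
240 [127, 129, 129, 129, 130, 119, 80, 54, 59, 81, 93, 110, 124, 125, 128, 127, 128, 125] [109, 66, 48, 49, 51, 48, 99, 112, 114, 112]
255 [130, 130, 129, 130, 130, 130, 99, 62, 55, 71, 87, 105, 122, 129, 128, 129, 129, 128] [129, 133, 147, 152, 152, 138, 116, 110, 109, 112]
270 [130, 131, 131, 131, 129, 132, 113, 72, 53, 62, 85, 95, 116, 126, 127, 130, 129, 128] [149, 144, 107, 64, 52, 60, 105, 118, 114, 114]
```

Emit:
arm_command:
  turn:
    - [0,0,0.026]
    - [0,0,0.026]
    - [0,0,0.026]
    - [0,0,0.026]
    - [0,0,0.026]
    - [0,0,0.026]
    - [0,0,0.026]
    - [0,0,0.026]
  translation:
    - [-0.34,0.1,2]
    - [-0.34,0.1,4]
    - [-0.34,0.1,6]
    - [-0.34,0.1,7]
    - [-0.34,0.1,7.6]
    - [-0.34,0.1,7.6]
    - [-0.34,0.1,7.6]
    - [-0.34,0.1,7.6]
  gripper: [1.5,1.5,1.5,1.5,1.5,1.5,1.5,1.5]

```text
t: 38.13
tcp_pos: [0.6192, -0.0753, 0.1549]
tcp_rot: [3.139, 0.004, 1.377]
ft_force: [0.5, 0.2, -1.1]
gripper_width: 0.0253
```

Run:
```python
from h import *
mv((.6187,-.0715,.14,1.375))
snap('wrist','w28');d=load('w28'); s=bot.state()
g=cv2.cvtColor(d['img'],cv2.COLOR_RGB2GRAY).astype(int)
T=R.from_euler('xyz',s['tcp_rot']); loc=lambda P:T.inv().apply(P-s['tcp_pos'])
print('lock pred px',proj(d,(.6187,-.0715,.067)))
h=cv2.cvtColor(d['img'],cv2.COLOR_RGB2HSV)
print('u',list(range(222,296,2)))
for r in range(165,232,1): print(r,' '.join('%3d'%v for v in g[r,222:296:2]))
```

```text
t 38.13 tcp [ 0.6192 -0.0753  0.1549] [3.1394 0.0037 1.377 ] w 0.0253 F [ 0.5  0.2 -1.1]
T [np.float64(0.37), np.float64(-0.12), np.float64(1.48)] turn [np.float64(0.002), np.float64(0.004), np.float64(0.002)] rows 0.4
lock pred px [253.37333186 193.77667828]
u [222, 224, 226, 228, 230, 232, 234, 236, 238, 240, 242, 244, 246, 248, 250, 252, 254, 256, 258, 260, 262, 264, 266, 268, 270, 272, 274, 276, 278, 280, 282, 284, 286, 288, 290, 292, 294]
165  49  48  46  49 104 151 149 153 157 151 151 120  78  59  54  53  52  54  55  68  85 116 148 149 153 155 152 152 102  53  51  51  49  50  51  50  52
166  50  50  49  76 141 149 150 152 156 154  99  69  52  54  52  55  54  55  55  57  57  67 114 153 153 154 152 154 142  73  51  51  52  51  50  52  51
167  51  51  50 137 154 151 150 152 155 116  57  56  57  55  57  58  58  56  53  54  54  55  67 117 153 155 152 153 150 122  49  51  50  51  50  51  51
168  53  50  63 154 153 150 152 152 126  64  64  71  70  71  71  71  71  72  69  73  74  72  57  66 129 157 153 153 152 148  61  50  53  51  52  52  52
169  48  53 103 157 152 150 150 132  70  54 
[... 8831 characters left out ...]
  51  53  53  53  54  52  53  52  53  51  54  53  56  52  50  47  49  50  47  51  49  48  49
228  49  49  51  50  49  55  56  57  58  57  53  55  55  56  55  53  56  52  55  56  55  58  55  53  53  55  54  58  53  55  51  51  46  47  48  49  48
229  48  53  48  47  50  61  51  37  34  32  31  28  31  29  29  32  29  31  32  32  28  27  31  28  32  29  32  44  52  64  47  50  51  50  50  48  51
230  48  47  47  46  48  66  29  20  18  15  17  16  14  16  21  16  15  19  18  17  19  19  16  17  21  15  17  24  42  75  47  47  49  48  51  51  51
231  48  49  49  52  49  63  18  19  20  17  18  16  13  15  16  20  17  18  17  16  15  16  17  19  17  16  18  15  28  80  50  51  49  49  51  53  53
```

Run:
```python
from h import *
d=load('w28'); s=bot.state(); T=R.from_euler('xyz',s['tcp_rot']); loc=lambda P:T.inv().apply(P-s['tcp_pos'])
print('slot',loc(onz(d,254.2,195.3,.067)))
for dz in(.075,.077,.079): print('blade',dz,loc(onz(d,254.9,201.6,s['tcp_pos'][2]-dz)))
print('cam in tool',loc(d['T'][:3,3]))
```

```text
slot [ 0.00265883 -0.00079771  0.08793914]
blade 0.075 [ 0.00206857 -0.00022084  0.07499258]
blade 0.077 [ 0.00138148 -0.00022904  0.07699511]
blade 0.079 [ 0.0006944  -0.00023724  0.07899764]
cam in tool [ 0.07674628  0.00067011 -0.14265744]
```

Emit:
arm_command:
  turn:
    - [0,0,0]
    - [0,0,0]
    - [0,0,0]
    - [0,0,0]
    - [0,0,0]
    - [0,0,0]
  translation:
    - [0.28,-0.06,0.4]
    - [0.28,-0.06,0.8]
    - [0.28,-0.06,0.8]
    - [0.28,-0.06,0.8]
    - [0.28,-0.06,0.8]
    - [0.28,-0.06,0.8]
  gripper: [1.5,1.5,1.5,1.5,1.5,1.5]

```text
t: 38.68
tcp_pos: [0.6192, -0.0724, 0.147]
tcp_rot: [3.139, 0.004, 1.377]
ft_force: [0.5, -0.3, -0.5]
gripper_width: 0.0253
```

```bash
cat > al.py <<'E'
from h import *
import sys
f=sys.argv[1]
mv((.6187,-.0715,.14,1.375)); snap('wrist',f); d=load(f); print(bot.state()['tcp_pos'])
g=cv2.cvtColor(d['img'],cv2.COLOR_RGB2GRAY).astype(int)
for u in (231,233,238,246,255,264,272,276,278): print(u,'165:',g[165:235,u].tolist())
E
python3 al.py w29
```

```text
t 38.68 tcp [ 0.6192 -0.0724  0.147 ] [3.1391 0.0037 1.3771] w 0.0253 F [ 0.5 -0.3 -0.5]
T [np.float64(0.08), np.float64(-0.07), np.float64(0.7)] turn [np.float64(0.003), np.float64(0.004), np.float64(0.002)] rows 0.2
[ 0.61922564 -0.07242897  0.1470049 ]
231 165: [45, 48, 47, 47, 49, 102, 139, 152, 153, 151, 151, 156, 153, 155, 152, 141, 122, 82, 57, 52, 79, 93, 95, 105, 125, 132, 132, 132, 133, 135, 135, 133, 133, 132, 94, 56, 53, 89, 97, 96, 97, 124, 130, 133, 133, 133, 132, 130, 132, 132, 133, 144, 148, 151, 147, 149, 134, 92, 57, 57, 51, 54, 50, 49, 61, 74, 75, 75, 52, 37]
233 165: [46, 46, 48, 61, 116, 147, 153, 150, 150, 151, 152, 152, 153, 131, 99, 66, 60, 75, 78, 78, 96, 104, 101, 110, 128, 133, 133, 132, 133, 134, 134, 133, 131, 133, 92, 59, 53, 89, 95, 96, 97, 125, 131, 131, 133, 134, 132, 130, 130, 128, 127, 136, 136, 132, 118, 91, 58, 53, 41, 37, 40, 43, 51, 55, 54, 35, 23, 20, 17, 19]
238 165: [69, 139, 153, 155, 156, 157, 157, 156, 155, 135, 83, 56, 51, 63, 90, 96, 96, 127, 132, 134, 134, 131, 131, 131, 133, 134, 134, 132, 131, 132, 134, 134, 135, 133, 90, 57, 55, 105,
[... 1437 characters left out ...]
, 41, 40, 46, 52, 54, 29, 17, 14, 15, 18, 17]
276 165: [50, 49, 50, 69, 119, 149, 154, 154, 152, 155, 155, 155, 153, 136, 91, 60, 57, 62, 65, 63, 95, 103, 95, 113, 129, 137, 136, 138, 133, 132, 133, 134, 132, 134, 81, 55, 61, 87, 96, 93, 105, 130, 132, 132, 131, 131, 129, 124, 121, 122, 120, 117, 117, 116, 71, 40, 40, 39, 40, 41, 40, 46, 54, 54, 41, 22, 15, 16, 18, 17]
278 165: [48, 51, 48, 50, 50, 100, 140, 152, 151, 153, 153, 152, 153, 153, 154, 144, 122, 91, 65, 54, 89, 99, 98, 113, 132, 132, 136, 135, 134, 134, 133, 132, 133, 134, 83, 54, 59, 92, 95, 94, 106, 130, 134, 133, 135, 136, 135, 136, 137, 133, 133, 152, 155, 153, 138, 131, 96, 53, 43, 42, 43, 45, 51, 51, 52, 43, 27, 18, 15, 15]
```

Run:
```python
from h import *
d=load('w29'); s=bot.state(); T=R.from_euler('xyz',s['tcp_rot']); loc=lambda P:T.inv().apply(P-s['tcp_pos'])
print('slot',loc(onz(d,254.5,202.1,.067)),loc(onz(d,254.5,198.8,.067)),loc(onz(d,254.5,205.5,.067)))
for dz in(.075,.077,.079): print('blade',dz,loc(onz(d,254.9,201.8,s['tcp_pos'][2]-dz)))
```

```text
slot [ 7.28765712e-05 -4.73805580e-04  8.00042488e-02] [ 0.00263277 -0.00047069  0.07999483] [-0.00258262 -0.00047704  0.08001402]
blade 0.075 [ 0.00202913 -0.00016068  0.07499287]
blade 0.077 [ 0.00134061 -0.00016824  0.07699541]
blade 0.079 [ 0.00065209 -0.00017579  0.07899794]
```

Emit:
arm_command:
  turn:
    - [0,0,0]
    - [0,0,0]
    - [0,0,0]
    - [0,0,0]
    - [0,0,0]
    - [0,0,0]
    - [0,0,0]
  translation:
    - [0.03,-0.03,0.2]
    - [0.03,-0.03,0.4]
    - [0.03,-0.03,0.6]
    - [0.03,-0.03,0.8]
    - [0.03,-0.03,0.9]
    - [0.03,-0.03,0.9]
    - [0.03,-0.03,0.9]
  gripper: [1.5,1.5,1.5,1.5,1.5,1.5,1.5]

```text
t: 39.32
tcp_pos: [0.619, -0.0721, 0.1379]
tcp_rot: [3.139, 0.004, 1.377]
ft_force: [0.4, 0.5, -0.4]
gripper_width: 0.0253
```

```bash
python3 al.py w30 | cut -c1-420
```

```text
t 39.32 tcp [ 0.619  -0.0721  0.1379] [3.1393 0.0037 1.3771] w 0.0253 F [ 0.4  0.5 -0.4]
T [np.float64(0.05), np.float64(-0.04), np.float64(-0.21)] turn [np.float64(0.002), np.float64(0.004), np.float64(0.002)] rows 0.1
[ 0.61907962 -0.07211684  0.13806693]
231 165: [46, 45, 43, 42, 46, 46, 46, 51, 101, 138, 150, 151, 150, 153, 150, 153, 150, 152, 152, 128, 89, 62, 56, 53, 89, 95, 97, 102, 128, 134, 132, 132, 132, 133, 135, 133, 133, 132, 118, 71, 52, 70, 90, 95, 96, 105, 126, 133, 131, 133, 132, 133, 134, 132, 132, 134, 144, 149, 151, 141, 137, 124, 78, 52, 61, 73, 75, 75, 54, 39]
233 165: [45, 46, 46, 45, 42, 46, 61, 125, 148, 150, 150, 149, 149, 150, 152, 151, 140, 102, 74, 67, 72, 86, 91, 90, 108, 113, 112, 117, 129, 131, 133, 132, 132, 131, 132, 133, 129, 132, 117, 73, 53, 72, 92, 95, 99, 103, 125, 130, 132, 125, 126, 125, 123, 122, 110, 81, 57, 51, 42, 42, 42, 41, 50, 55, 55, 39, 23, 20, 17, 13]
238 165: [45, 47, 47, 71, 135, 153, 156, 156, 155, 155, 155, 157, 156, 101, 58, 55, 55, 68, 92, 96, 97, 122, 136, 130, 134, 133, 134, 133, 130, 136, 134, 132, 132, 129, 133, 132, 131, 1
[... 1446 characters left out ...]
 39, 44, 47, 54, 57, 28, 20, 15, 21, 15, 19]
276 165: [49, 45, 46, 46, 47, 58, 100, 142, 152, 152, 153, 153, 152, 154, 153, 156, 119, 76, 75, 82, 93, 112, 113, 117, 119, 122, 122, 127, 134, 134, 135, 134, 134, 136, 133, 136, 134, 134, 107, 64, 53, 81, 98, 101, 105, 118, 124, 125, 121, 123, 119, 117, 118, 117, 67, 40, 38, 40, 39, 39, 43, 45, 56, 51, 43, 22, 16, 18, 16, 19]
278 165: [47, 46, 46, 52, 47, 48, 52, 73, 130, 152, 153, 154, 155, 155, 154, 155, 153, 154, 130, 93, 66, 58, 55, 60, 94, 96, 98, 112, 131, 136, 133, 135, 135, 136, 135, 134, 133, 134, 107, 65, 51, 81, 95, 97, 97, 111, 132, 137, 136, 136, 133, 136, 134, 133, 120, 114, 115, 117, 97, 77, 71, 54, 49, 51, 53, 42, 28, 20, 14, 16]
```

Emit:
arm_command:
  turn:
    - [0,0,0]
    - [0,0,0.1]
    - [0,0,0.2]
    - [0,0,0.3]
    - [0,0,0.4]
    - [0,0,0.5]
    - [0,0,0.6]
    - [0,0,0.7]
    - [0,0,0.8]
    - [0,0,0.9]
    - [0,0,1.0]
    - [0,0,1.0]
  translation:
    - [0,0,0.2]
    - [0,0,0.2]
    - [0,0,0.2]
    - [0,0,0.2]
    - [0,0,0.2]
    - [0,0,0.2]
    - [0,0,0.2]
    - [0,0,0.2]
    - [0,0,0.2]
    - [0,0,0.2]
    - [0,0,0.2]
    - [0,0,0.2]
  gripper: [1.5,1.5,1.5,1.5,1.5,1.5,1.5,1.5,1.5,1.5,1.5,1.5]

```text
t: 40.37
tcp_pos: [0.6183, -0.0722, 0.1358]
tcp_rot: [3.137, 0.002, 0.375]
ft_force: [-1.4, -0.3, -0.7]
gripper_width: 0.0251
```

```bash
python3 -c "
from h import *
s=bot.state();mv((.6188,-.0718,.136,1.377-1.55));print(s['moment'],s['q'])"
```

```text
t 40.37 tcp [ 0.6183 -0.0722  0.1358] [3.1374e+00 1.6000e-03 3.7460e-01] w 0.0251 F [-1.4 -0.3 -0.7]
T [np.float64(0.06), np.float64(-0.02), np.float64(-0.02)] turn [np.float64(0.005), np.float64(0.0), np.float64(0.548)] rows 4.4
[-0.0426991   0.46576805  0.01329532] [ 0.45565574  0.36298012 -0.4744754   1.62844545  0.18028348  1.19291883
 -1.25526689]
```

Emit:
arm_command:
  turn:
    - [0,0,0.1]
    - [0,0,0.2]
    - [0,0,0.3]
    - [0,0,0.4]
    - [0,0,0.48]
    - [0,0,0.54]
    - [0,0,0.58]
    - [0,0,0.6]
    - [0,0,0.6]
    - [0,0,0.6]
  translation:
    - [0.05,0,0]
    - [0.05,0,0]
    - [0.05,0,0]
    - [0.05,0,0]
    - [0.05,0,0]
    - [0.05,0,0]
    - [0.05,0,0]
    - [0.05,0,0]
    - [0.05,0,0]
    - [0.05,0,0]
  gripper: [1.5,1.5,1.5,1.5,1.5,1.5,1.5,1.5,1.5,1.5]

```text
t: 41.2
tcp_pos: [0.6181, -0.0718, 0.1356]
tcp_rot: [3.137, 0.001, -0.223]
ft_force: [-3.0, 0.8, 1.5]
gripper_width: 0.0254
```

```bash
cat > lk.py <<'E'
from h import *
import sys
f=sys.argv[1]; s=bot.state();mv((.6188,-.0718,.136,1.377-1.55));print(s['moment'])
snap('wrist',f); d=load(f); h=cv2.cvtColor(d['img'],cv2.COLOR_RGB2HSV)
m=cv2.inRange(h,(14,120,90),(30,255,255))
n,l,st,_=cv2.connectedComponentsWithStats(m)
c=proj(d,(.6187,-.0715,.067)); print('lock px',c)
for i in range(1,n):
    if st[i,4]>60:
        p=np.argwhere(l==i)[:,::-1].astype(np.float32)
        if np.linalg.norm(p.mean(0)-c)<40:
            pts=cv2.approxPolyDP(cv2.convexHull(p),2,True)[:,0]
            # longest straight edge = slot side
            e=max(((a,b) for a,b in zip(pts,np.roll(pts,-1,0))),key=lambda t:np.linalg.norm(t[0]-t[1]))
            A,B=onz(d,*e[0],.067),onz(d,*e[1],.067); a=np.arctan2(*(B-A)[[1,0]]); print(st[i],'edge',e,'len',np.linalg.norm(A-B),'ang mod pi',(a+np.pi/2)%np.pi-np.pi/2)
E
python3 lk.py w31
```

```text
t 41.2 tcp [ 0.6181 -0.0718  0.1356] [ 3.1369e+00  6.0000e-04 -2.2290e-01] w 0.0254 F [-3.   0.8  1.5]
T [np.float64(0.07), np.float64(-0.02), np.float64(-0.04)] turn [np.float64(0.005), np.float64(0.001), np.float64(-0.05)] rows 0.4
[0.12834329 1.09778131 0.1412845 ]
lock px [253.26087162 208.88893565]
[ 227  179   55   29 1188] edge (array([281., 201.], dtype=float32), array([228., 207.], dtype=float32)) len 0.03732148581999425 ang mod pi 1.4662051926801514
[276 206   7  15  79] edge (array([278., 220.], dtype=float32), array([276., 206.], dtype=float32)) len 0.010700193294732974 ang mod pi -0.07033957472763808
```

Emit:
arm_command:
  turn:
    - [0,0,-0.05]
    - [0,0,-0.08]
    - [0,0,-0.08]
    - [0,0,-0.08]
    - [0,0,-0.08]
    - [0,0,-0.08]
    - [0,0,-0.08]
    - [0,0,-0.08]
    - [0,0,-0.08]
    - [0,0,-0.08]
  translation:
    - [0.07,0,0]
    - [0.07,0,0]
    - [0.07,0,-0.5]
    - [0.07,0,-1]
    - [0.07,0,-2]
    - [0.07,0,-5]
    - [0.07,0,-8]
    - [0.07,0,-11]
    - [0.07,0,-11]
    - [0.07,0,-11]
  gripper: [1.5,1.5,1.5,1.5,1.5,1.5,1.5,1.5,1.5,1.5]

```text
t: 42.08
tcp_pos: [0.621, -0.0714, 0.2494]
tcp_rot: [3.137, -0.006, -0.143]
ft_force: [0.5, 0.8, -1.8]
gripper_width: 0.0254
```

```bash
python3 lk.py w32; python3 -c "
from h import *
mv((.5,-.3,.25,1.0),(.453,-.4406,.22,1.6895))"
```

```text
t 42.08 tcp [ 0.621  -0.0714  0.2494] [ 3.1372 -0.0064 -0.1434] w 0.0254 F [ 0.5  0.8 -1.8]
T [np.float64(-0.29), np.float64(0.03), np.float64(11.34)] turn [np.float64(0.004), np.float64(-0.007), np.float64(0.03)] rows 2.7
[-0.00993562  0.01561466  0.01930318]
lock px [254.66529266 174.59381887]
[237 155  38  18 535] edge (array([274., 170.], dtype=float32), array([238., 172.], dtype=float32)) len 0.037531889562694355 ang mod pi 1.483540102582495
[238 175  37  17 501] edge (array([239., 176.], dtype=float32), array([274., 177.], dtype=float32)) len 0.036642474910072484 ang mod pi 1.3972267508314342
t 42.13 tcp [ 0.6198 -0.0715  0.2471] [ 3.1371e+00 -2.2000e-03 -1.4350e-01] w 0.0255 F [-0.1  0.3 -1.4]
T [np.float64(-8.58), np.float64(24.33), np.float64(-0.2)] turn [np.float64(0.005), np.float64(0.001), np.float64(-1.143)] rows 9.1
T [np.float64(-11.23), np.float64(38.91), np.float64(2.86)] turn [np.float64(0.005), np.float64(0.003), np.float64(-1.833)] rows 5.5
```

Emit:
arm_command:
  turn:
    - [0,0,-1.1]
    - [0,0,-1.1]
    - [0,0,-1.1]
    - [0,0,-1.1]
    - [0,0,-1.1]
    - [0,0,-1.1]
    - [0,0,-1.1]
    - [0,0,-1.1]
    - [0,0,-1.83]
    - [0,0,-1.83]
    - [0,0,-1.83]
    - [0,0,-1.83]
  translation:
    - [-8.5,24.3,-0.5]
    - [-8.5,24.3,-0.5]
    - [-8.5,24.3,-0.5]
    - [-8.5,24.3,-0.5]
    - [-8.5,24.3,-0.5]
    - [-8.5,24.3,-0.5]
    - [-8.5,24.3,-0.5]
    - [-8.5,24.3,-0.5]
    - [-11.2,38.9,1]
    - [-11.2,38.9,1]
    - [-11.2,38.9,1]
    - [-11.2,38.9,1]
  gripper: [1.5,1.5,1.5,1.5,1.5,1.5,1.5,1.5,1.5,1.5,1.5,1.5]

```text
t: 43.13
tcp_pos: [0.4498, -0.4445, 0.2364]
tcp_rot: [-3.141, 0.006, 1.29]
ft_force: [0.0, -0.5, -1.5]
gripper_width: 0.0254
```

```bash
python3 -c "
from h import *
mv((.453,-.4406,.2,1.6895))"
```

```text
t 43.13 tcp [ 0.4498 -0.4445  0.2364] [-3.1411  0.0056  1.2898] w 0.0254 F [ 0.  -0.5 -1.5]
T [np.float64(0.49), np.float64(0.2), np.float64(3.64)] turn [np.float64(-0.002), np.float64(0.005), np.float64(-0.4)] rows 3.2
```

Emit:
arm_command:
  turn:
    - [0,0.005,-0.4]
    - [0,0.005,-0.4]
    - [0,0.005,-0.4]
    - [0,0.005,-0.4]
    - [0,0.005,-0.4]
    - [0,0.005,-0.4]
    - [0,0.005,-0.4]
    - [0,0.005,-0.4]
    - [0,0.005,-0.4]
  translation:
    - [0.5,0.2,1]
    - [0.5,0.2,2]
    - [0.5,0.2,3]
    - [0.5,0.2,4]
    - [0.5,0.2,5]
    - [0.5,0.2,6]
    - [0.5,0.2,7.5]
    - [0.5,0.2,7.5]
    - [0.5,0.2,7.5]
  gripper: [1.5,1.5,1.5,1.5,1.5,1.5,1.5,1.5,1.5]

```text
t: 43.88
tcp_pos: [0.4525, -0.4401, 0.1602]
tcp_rot: [-3.138, -0.002, 1.689]
ft_force: [-1.0, -0.2, -1.2]
gripper_width: 0.0254
```

Run:
```python
from h import *
mv((.453,-.4406,.0925,1.6895))
snap('wrist','w33'); d=load('w33'); h=cv2.cvtColor(d['img'],cv2.COLOR_RGB2HSV)
m=cv2.inRange(h,(5,120,60),(16,255,255)); m[:,:150]=0; m[:,370:]=0
n,l,st,_=cv2.connectedComponentsWithStats(m)
for i in range(1,n):
    if st[i,4]>150: print(st[i])
g=cv2.cvtColor(d['img'],cv2.COLOR_RGB2GRAY).astype(int)
print('block centre/slot px',proj(d,(.4523,-.440,.05)))
print('u',list(range(216,300,4)))
for r in range(160,222,1): print(r,' '.join('%3d'%v for v in g[r,216:300:4]))
```

```text
t 43.88 tcp [ 0.4525 -0.4401  0.1602] [-3.1385e+00 -1.7000e-03  1.6886e+00] w 0.0254 F [-1.  -0.2 -1.2]
T [np.float64(-0.07), np.float64(0.07), np.float64(6.77)] turn [np.float64(-0.003), np.float64(-0.002), np.float64(-0.001)] rows 1.6
[ 209  154   93   71 5014]
block centre/slot px [255.92643912 190.18361752]
u [216, 220, 224, 228, 232, 236, 240, 244, 248, 252, 256, 260, 264, 268, 272, 276, 280, 284, 288, 292, 296]
160 100  97  98  99 101 102 102 102 103 100 103 105 101 104 104 104 104 104 102 103 103
161 100  98 101 100  98 101 100 101 101 102 104 103 105 102 105 102 105 105 105 105 105
162  96  98  99  99 100 102  98 100 101 103 101 103 103 102 105 104 104 104 108 105 104
163  96 100  99  99 100  99 100 101  99  99 101 102 101 103 103 104 102 103 104 103 105
164  99  99  98  97  98  99  98 100 102 104 103 101 103 103 103 102 104 104 104 106 105
165  97  97  99 100 100  98  98 101 103 102 103 103 104 101 102 102 105 106 104 104 105
166  96  99 100  99  99  99 101 101  99  99 102 101 103 101 103 106 103 104 104 105 104
167  97  97  98 101 100 101  99  99 100 101 102  99 101 100 103
[... 4076 characters left out ...]
  97  97  97  99  98  80  82  79  78  77  80  80  82  77  77  83 103 104 103 101 104
215  98  96  96  97  96  81  79  77  77  77  78  79  81  77  75  83 103 104 103 105 102
216  98  97  97  99  96  79  80  79  77  78  81  78  80  75  78  80 102 101 103 102 101
217  94  99  97  97  98  79  78  77  78  78  78  76  78  76  77  78 101 103 102 105 103
218  98  99  97  95  96  80  78  78  79  79  77  79  78  78  79  76 101 103 103 103 102
219  97  97  98 100  96  44  47  44  42  44  42  41  42  41  45  41 105 105 103 105 105
220  97  96  95  97  89  25  23  20  24  23  25  25  25  20  25  22 104 104 104 103 103
221  97  99  98  96  80  25  22  25  28  23  25  26  23  22  25  23 102 103 103 102 104
```

Run:
```python
from h import *
d=load('w33'); s=bot.state(); T=R.from_euler('xyz',s['tcp_rot']); loc=lambda P:T.inv().apply(P-s['tcp_pos'])
print(s['tcp_pos'])
print('slot',loc(onz(d,255.5,191.4,.05)), 'w',np.linalg.norm(onz(d,255,186.8,.05)-onz(d,255,196.2,.05)))
print('blade',loc(onz(d,254.5,201.6,s['tcp_pos'][2]-.077)))
```

```text
[ 0.45302046 -0.44055173  0.16133503]
slot [-0.00043166 -0.00079894  0.11133662] w 0.00811882052269684
blade [ 0.00238863 -0.00142523  0.07700306]
```

Emit:
arm_command:
  turn:
    - [0,0,0]
    - [0,0,0]
    - [0,0,0]
    - [0,0,0]
    - [0,0,0]
    - [0,0,0]
    - [0,0,0]
    - [0,0,0]
    - [0,0,0]
  translation:
    - [-0.08,0.03,0]
    - [-0.08,0.03,1]
    - [-0.08,0.03,2]
    - [-0.08,0.03,3]
    - [-0.08,0.03,4]
    - [-0.08,0.03,5]
    - [-0.08,0.03,6]
    - [-0.08,0.03,6.7]
    - [-0.08,0.03,6.7]
  gripper: [1.5,1.5,1.5,1.5,1.5,1.5,1.5,1.5,1.5]

```text
t: 44.68
tcp_pos: [0.4525, -0.4405, 0.0921]
tcp_rot: [-3.138, -0.003, 1.689]
ft_force: [0.4, -0.2, -1.6]
gripper_width: 0.0251
```

```bash
python3 -c "
from h import *
mv((.453,-.4406,.0915,1.6895))"
```

```text
t 44.68 tcp [ 0.4525 -0.4405  0.0921] [-3.138e+00 -2.700e-03  1.689e+00] w 0.0251 F [ 0.4 -0.2 -1.6]
T [np.float64(-0.02), np.float64(0.05), np.float64(0.06)] turn [np.float64(-0.004), np.float64(-0.003), np.float64(-0.001)] rows 0.0
```

Knife is in its slot, 1 mm off the floor, with no contact force; release and lift away.

Emit:
arm_command:
  turn:
    - [0,0,0]
    - [0,0,0]
    - [0,0,0]
    - [0,0,0]
    - [0,0,0]
    - [0,0,0]
    - [0,0,0]
    - [0,0,0]
    - [0,0,0]
    - [0,0,0]
    - [0,0,0]
  translation:
    - [0,0,0]
    - [0,0,0]
    - [0,0,0]
    - [0,0,0]
    - [0,0,-3]
    - [0,0,-7]
    - [0,0,-11]
    - [0,0,-15]
    - [2.4,0.2,-16]
    - [2.4,0.2,-16.3]
    - [2.4,0.2,-16.3]
  gripper: [3,5,5,5,5,5,5,5,5,5,5]

```text
t: 45.6
tcp_pos: [0.4536, -0.4161, 0.2575]
tcp_rot: [-3.141, 0.001, 1.691]
ft_force: [-0.2, -0.8, -1.0]
gripper_width: 0.0503
```

Run:
```python
from h import *
mv((.5,-.2,.42,1.47))
snap('wrist','w34'); d=load('w34'); im=d['img']; g=im.max(2)
m=(g<35).astype(np.uint8); m[250:]=0; m[:,:150]=0; m[:,370:]=0
n,l,st,_=cv2.connectedComponentsWithStats(m)
for i in range(1,n):
    if st[i,4]>80: print('black',st[i])
gg=cv2.cvtColor(im,cv2.COLOR_RGB2GRAY).astype(int)
for u in(245,250,255): print(u,'190:',gg[180:230,u].tolist())
print('pred top centre px if home',proj(d,(.4523,-.4403,.144)),'bottom-of-handle',proj(d,(.4523,-.4403,.062)))
```

```text
t 45.6 tcp [ 0.4536 -0.4161  0.2575] [-3.1406e+00  6.0000e-04  1.6912e+00] w 0.0503 F [-0.2 -0.8 -1. ]
T [np.float64(20.89), np.float64(7.19), np.float64(-16.27)] turn [np.float64(-0.001), np.float64(0.001), np.float64(0.221)] rows 6.6
black [296   3  74  25 543]
black [ 238  190   29   43 1089]
245 190: [90, 90, 83, 82, 78, 53, 28, 23, 25, 46, 24, 8, 12, 9, 7, 10, 2, 7, 11, 12, 5, 7, 5, 11, 8, 13, 2, 8, 7, 3, 11, 9, 6, 8, 7, 7, 12, 11, 12, 15, 20, 21, 19, 15, 21, 19, 18, 19, 16, 17]
250 190: [90, 91, 85, 79, 76, 48, 26, 24, 25, 46, 26, 7, 10, 8, 5, 2, 3, 14, 14, 13, 11, 7, 10, 4, 7, 7, 7, 4, 8, 12, 2, 39, 66, 71, 79, 46, 16, 11, 16, 16, 15, 16, 19, 16, 21, 16, 17, 19, 19, 13]
255 190: [91, 62, 60, 76, 77, 47, 26, 23, 24, 46, 23, 12, 10, 12, 6, 12, 7, 10, 9, 9, 8, 6, 8, 9, 4, 12, 8, 11, 8, 9, 2, 19, 61, 70, 67, 29, 11, 11, 17, 17, 20, 25, 18, 21, 18, 17, 21, 21, 19, 16]
pred top centre px if home [250.96627727 215.46305116] bottom-of-handle [252.1490945 188.180293 ]
```

Run:
```python
from h import *
for f in('w25','w34'):
    d=load(f); h=cv2.cvtColor(d['img'],cv2.COLOR_RGB2HSV)
    m=cv2.inRange(h,(5,120,90),(16,255,255)); m[:,:150]=0; m[:,370:]=0
    n,l,st,_=cv2.connectedComponentsWithStats(m); print(f,[s.tolist() for s in st[1:] if s[4]>150])
mv((.52,-.06,.4,1.47))
```

```text
w25 [[216, 157, 68, 53, 1890], [263, 191, 21, 18, 357]]
w34 [[218, 160, 67, 50, 2005], [266, 198, 18, 12, 207]]
t 45.65 tcp [ 0.4524 -0.4168  0.2557] [-3.1383e+00 -1.2000e-03  1.6897e+00] w 0.05 F [ 0.1 -1.3 -0.4]
T [np.float64(34.64), np.float64(10.9), np.float64(-14.43)] turn [np.float64(-0.003), np.float64(-0.001), np.float64(0.22)] rows 9.4
```

Emit:
arm_command:
  turn:
    - [0,0,0]
    - [0,0,0]
    - [0,0,0.2]
    - [0,0,0.2]
    - [0,0,0.2]
    - [0,0,0.2]
    - [0,0,0.2]
    - [0,0,0.2]
    - [0,0,0.2]
    - [0,0,0.2]
    - [0,0,0.2]
    - [0,0,0.2]
  translation:
    - [0,0,-4]
    - [0,0,-10]
    - [34.6,10,-14.5]
    - [34.6,10,-14.5]
    - [34.6,10,-14.5]
    - [34.6,10,-14.5]
    - [34.6,10,-14.5]
    - [34.6,10,-14.5]
    - [34.6,10,-14.5]
    - [34.6,10,-14.5]
    - [34.6,10,-14.5]
    - [34.6,10,-14.5]
  gripper: [5,5,5,5,5,5,5,5,5,5,5,5]

```text
t: 46.65
tcp_pos: [0.5121, -0.0533, 0.4011]
tcp_rot: [-3.139, -0.004, 1.501]
ft_force: [-0.4, 0.5, 0.1]
gripper_width: 0.0502
```

Run:
```python
from h import *
snap('scene','c35'); snap('side','s35'); snap('wrist','w35')
def comp(f,box,fn,mina=15):
    im=load(f)['img']; x0,y0,x1,y1=box; m=fn(im)[y0:y1,x0:x1].astype(np.uint8); n,l,st,ce=cv2.connectedComponentsWithStats(m)
    print(f,[(s.tolist(),np.round(c,1).tolist()) for s,c in zip(st[1:],ce[1:]) if s[4]>=mina])
blk=lambda im:im.max(2)<45
for f in('c35','scene0'): comp(f,(100,172,135,215),blk)
beech=lambda im:cv2.inRange(cv2.cvtColor(im,cv2.COLOR_RGB2HSV),(8,60,150),(25,170,255))>0
for f in('s35','side0'): comp(f,(135,330,250,384),beech,100)
for f in('c35','scene0'): comp(f,(340,135,390,175),beech)
a,b=[load(f)['img'].astype(int) for f in('s35','side0')]; D=(abs(a-b).max(2)>45).astype(np.uint8)
n,l,st,_=cv2.connectedComponentsWithStats(D); print('side diff',[s.tolist() for s in st[1:] if s[4]>40])
a,b=[load(f)['img'].astype(int) for f in('c35','scene0')]; D=(abs(a-b).max(2)>45).astype(np.uint8)
n,l,st,_=cv2.connectedComponentsWithStats(D); print('scene diff',[s.tolist() for s in st[1:] if s[4]>25])
for f in('scene0','c35'):
    g=cv2.cvtColor(load(f)['img'],cv2.COLOR_RGB2GRAY); print(f)
    for r in range(178,216,2): print(r,' '.join('%3d'%v for v in g[r,104:128]))
```

```text
c35 [([5, 13, 10, 21, 107], [9.6, 22.5])]
scene0 [([8, 11, 9, 22, 115], [11.8, 21.5])]
s35 [([15, 5, 73, 42, 869], [53.9, 24.7]), ([13, 29, 44, 21, 155], [33.9, 38.4]), ([91, 38, 19, 16, 149], [100.8, 45.4])]
side0 [([15, 5, 95, 49, 1115], [61.1, 28.4]), ([7, 26, 68, 28, 249], [39.3, 40.8])]
c35 [([10, 5, 24, 13, 83], [21.1, 10.7]), ([9, 21, 24, 16, 58], [20.7, 29.4])]
scene0 [([10, 5, 24, 13, 86], [21.5, 10.8]), ([8, 21, 26, 17, 68], [21.0, 29.6])]
side diff [[240, 0, 86, 166, 8461], [407, 0, 23, 3, 52], [405, 2, 22, 5, 51], [404, 6, 19, 5, 53], [391, 18, 31, 38, 749], [250, 45, 6, 11, 53], [500, 131, 12, 32, 108], [203, 142, 20, 7, 60], [121, 171, 226, 93, 5083], [470, 170, 28, 22, 207], [227, 176, 20, 15, 236], [262, 186, 20, 13, 180], [290, 200, 71, 34, 981], [188, 242, 13, 61, 280], [206, 254, 37, 59, 307], [15, 264, 44, 24, 623], [246, 269, 28, 54, 318]]
scene diff [[0, 0, 68, 122, 3342], [147, 0, 27, 65, 648], [177, 0, 27, 68, 750], [221, 0, 31, 79, 1738], [175, 51, 6, 16, 38], [174, 68, 7, 9, 40], [214, 80, 4, 28, 68], [153, 132, 71, 72, 947], [236, 165, 73, 65, 1619], [282, 
[... 3563 characters left out ...]

202 151 151 152 152 127  72  33  28  31  30  31  60 108 123 114 114 115 114 124 142 151 151 152 153
204 154 151 151 151 146 110  45  31  28  34  39  57  76 101 117 116 117 117 117 117 137 153 155 155
206 124 114 114 113 116 114  92  56  56  54  54  54  57  93 115 116 118 119 120 118 119 128 142 150
208 116 115 115 115 117 116 117 103  75  59  76  89  91 107 118 120 119 119 120 120 121 121 125 140
210 103 116 117 117 118 119 118  99  75  70  79 106  99  69 100 120 121 120 121 121 123 121 122 122
212  97 113 127 123 120 120 119 120 100  70  71  84  87  75  67  97 119 123 122 122 120 120 119 108
214 212 213 213 213 205 173 138 123 120 100  71  72  72  69  64  64  93 106  97  88  77  76  75  75
```

Run:
```python
from h import *
d=load('w35'); g=cv2.cvtColor(d['img'],cv2.COLOR_RGB2GRAY).astype(int)
for n,(x,y) in (('free edge mid',(-.08,.1195)),('free 2',(.1,.1195)),('-x edge',(-.125,.0))):
    p=C(x,y,.053,O=(.566,-.1445),a=-.105)[:3]; u,v=proj(d,p); u0,v0=proj(d,(p[0],p[1],.060)); print(n,round(u,1),round(v,1),'if 7mm higher',round(u0,1),round(v0,1), 'col',g[int(v)-8:int(v)+9,int(round(u))].tolist(),'row',g[int(round(v)),int(u)-8:int(u)+9].tolist())
h=cv2.cvtColor(d['img'],cv2.COLOR_RGB2HSV); m=cv2.inRange(h,(14,120,90),(30,255,255)); c=proj(d,(.6187,-.0715,.067)); print(c)
n,l,st,_=cv2.connectedComponentsWithStats(m)
C2=[np.argwhere(l==i)[:,::-1].mean(0) for i in range(1,n) if st[i,4]>60 and np.linalg.norm(np.argwhere(l==i)[:,::-1].mean(0)-c)<25]
P=[onz(d,*q,.067) for q in C2]; print(C2)
if len(P)==2: a=np.arctan2(*(P[1]-P[0])[[1,0]]); print('halves axis',a,'slot ang',(a+np.pi/2),'cam',((-.105-(a+np.pi/2))%np.pi))
print(bot.state()['t'])
```

```text
free edge mid 246.3 116.5 if 7mm higher 246.1 116.9 col [95, 95, 93, 90, 91, 95, 97, 100, 78, 47, 33, 37, 36, 38, 39, 39, 38] row [41, 45, 43, 42, 43, 45, 48, 47, 47, 52, 49, 50, 48, 47, 51, 52, 51]
free 2 367.1 119.8 if 7mm higher 368.7 120.2 col [96, 98, 101, 100, 99, 98, 97, 97, 99, 71, 41, 41, 56, 68, 68, 64, 64] row [61, 62, 62, 67, 65, 66, 69, 68, 71, 70, 69, 74, 72, 74, 77, 77, 79]
-x edge 216.9 192.4 if 7mm higher 216.4 193.7 col [106, 104, 104, 104, 105, 109, 109, 113, 114, 121, 126, 122, 121, 119, 121, 122, 123] row [163, 164, 163, 168, 165, 163, 169, 168, 158, 114, 76, 70, 73, 73, 72, 71, 71]
[329.4062946  148.06891147]
[array([322.64981949, 148.13718412]), array([335.24175824, 148.3956044 ])]
halves axis -0.09840087630062988 slot ang 1.4723954504942667 cam 1.5641972030955265
46.8
```

```bash
python3 -c "
from plant import bot
print(bot.job_done())"
```

```text
the job is handed in; nothing more can be done
None
```

The job is done and handed in at about 47 s. This run had five chopsticks: two already in the case and three on the counter.

- **Chopsticks:** I laid the three from the counter in the case and combed all five with the scraper into one flat row. The last picture before the lid closed showed them side by side and parallel along the front wall.
- **Lid and lock:** I pushed the lid until it sank shut, then turned the lock with the knife until the twisting resistance rose at the stop. My last measurement gave about 1.56 rad, against a stop of 1.571. Lid height agreed to about 2 mm between the wrist and side cameras.
- **Scraper:** It is back in its block, and the side view matches the start.
- **Knife:** It is back in its slot but not dead upright. It settled leaning, which I estimate at about 0.1 rad; the slot should hold it to about 0.14, and the limit is 0.25.
- **Other items on the counter:** The before-and-after image differences showed nothing I would call movement. The changes around the can and kettle looked like robot shadow; I judged those from pixel values only.
- **Not checked:** I could not see the row once the lid was shut. I had used all 16 picture views by then, so every check after picking up the knife was numeric.

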